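# Weigh the instrument case on the hanging dial scale

### The arm

A 7-joint arm with a two-finger parallel gripper is mounted at the origin on the work surface. World frame = base frame: x ahead of the robot, y to its left, z up, the work surface at z = 0. Lengths are in m, angles in rad, forces in N, time in s.
With the tool pointing down it reaches from about 0.4 to 0.85 m from the base axis. Payload 10.4 kg.
Tool frame: the origin (TCP) lies midway between the tips of the shut fingers; the grasp point (between the pads) lies 19 mm behind it; y points along the fingers, x is the direction in which the jaws open and shut, and the axes are right-handed (so a half turn about y gives the same grasp; the last joint's range is limited). The gripper opens to 87 mm and grips with 3 to 60 N. Pads are 19 mm wide; open, the fingers measure 117 mm over their backs; the gripper's body (75 mm by 190 mm) begins 51 mm behind the grasp point.
Start: joints at [-1.205, 0.332, -0.065, 1.46, 0.022, 1.35, -0.088], TCP at [0.237, 0.578, 0.223] pointing down, gripper open.
Joint ranges: [-2.6, 2.6], [-0.5, 2.12], [-1.47, 1.34], [0.16, 2.42], [-1.27, 4.41], [0.06, 2.06], [-2.6, 2.6]. Speed limits (rad/s): [2.22, 2.22, 2.79, 2.79, 3.14, 3.14, 3.14].

### API

Orientations are given as a unit quaternion [x, y, z, w].
In Python, from bench import * gives the robot as it stands.
- The arm moves only by the tool jog_arm, never from a script. Its argument "commands" is a list of rows, each an object with "translation": the shift along the world's x, y, z in mm, a list of three; "twist": the turn about the world's z in rad. A call has 1 to 20 rows; each row shifts and turns the commanded pose from where the row before left it; what a row does not reach is not made up. A row lasts 1/10 s, in which the tool goes at most 50 mm and 8.59 degrees, less where a joint would pass 70% of its speed; a pose out of reach is approached as far as the arm can. A call is refused whole if a number of a shift passes 50 or a number of a turn 0.15, either way. A call with a gripper value outside its range is refused whole. "grip" is the closure, from 0 (fully open) to 1 (shut), set as the call begins (left out, the last holds). The fingers move at their own pace and stop on an object; "grip_force" is the grip in N (left out, the last holds). Time passes only in rows, so rows that do not move let the fingers close. It gives the time, the measured TCP pose, the force and the opening at its end, in the units of the state.
- read_state(): the state, without advancing time (a new reading comes with each control period).
- camera(name): name is "scene" or "top"; returns a dict with "img" (384x512x3 uint8, red, green, blue), "fx", "fy", "cx", "cy" (pixels), "cam_to_world" (4x4, takes a point from camera to world coordinates). Camera axes: x right, y down, z forward; pixel columns grow to the right and rows downward; lengths in m; the calibration is good to about 2 mm. A picture is of the moment at which its call begins. There is no depth.
- close_job(): hands the job in, once; it reports no verdict.
The state is a dict: "time": time; "joint_positions": joint angles; "joint_vel": joint speeds; "joint_torque": joint torques, N m; "ee_pos": TCP position; "eef_rot": TCP orientation; "ft_force": force on the tool from outside, world axes, zero at the start; "torque": the same for the moment, N m; "width": finger opening in m.
Only numpy, scipy, OpenCV 4.12 (cv2) and the standard library are available. Lean on these libraries where they do the work, as an engineer would, in place of code of your own. Each camera call takes 0.05 s, during which the arm holds its last target.

### The job

Weigh the small grey metal instrument case for its buyer: stand up its folded carrying handle and hang the case by the middle of the handle bar in the hook of the dial scale. Lower it gently until the scale carries all of the weight before you let go, without dropping it, jerking the hook or dragging it far down, and leave the case hanging level, still and free. Do not shift the other goods on the table.

Things in the scene. Friction and masses are not known exactly. Their poses are not given: they have to be found in the camera images.
- case: Small grey metal case, 80 (x) x 170 (y) x 75 mm (z), 0.38 to 0.62 kg, centre of mass near the middle, loose on the table. Origin at the centre of its underside, z up, y along its length and its handle's bar; two toggle latches on the -x side. A U-shaped drop handle of round steel is pivoted on the lid, at the start folded over to the -x side. Two 14 mm high ears stand on the lid at y = +-76 mm.
- handle (a joint): Angle of the case's drop handle (rad): 0 upright, growing as it folds to the case's -x side; stops at +-1.25. Starts at 0.95 to 1.2: the bar then lies 41 to 47 mm to -x and 26 to 37 mm above the lid. Stiff pivots (0.018 N m): the empty handle stays where it is left, but under the case's weight it turns until the case hangs below it.
- handle_bar (a point): Middle of the handle's straight grip bar: round steel, 9 mm thick, 132 mm long between two 7 mm legs, parallel to the case's y and 50 mm from the pivot axis. With the handle upright it is 133 mm above the underside of the case. The point's y runs along the bar, its z from the pivots to the bar.
- handle_hinge (a point): Middle of the handle's pivot axis, fixed to the case 83 mm above its underside (8 mm above the lid); axes as the case's.
- scale: Hanging dial scale on a fixed stand. Origin on the table below the hook; x points from hook to column. Base 12 mm thick, x -80 to 200, y +-95 mm; column 25 mm thick at x = 165 mm, 660 mm high. The dial housing (132 mm across, 40 mm thick in x) hangs 454 to 586 mm above the table; the hook's rod comes out below it. A gripper pointing straight down over the hook runs into the housing.
- hook (a joint): How far the scale's hook is pulled down (m): 0 empty, stop at 0.045. A lightly damped spring: 1 N pulls it down 4 mm (250 N/m), so that the case lowers it by 15 to 25 mm. The dial's pointers turn with it.
- hook_seat (a point): Where the bar's centre line lies when it rests in the hook's bowl: 245 mm above the table when empty, sinking with the hook. Axes as the scale's; the bar must lie along y. The hook is a J of 6 mm round steel in the x-z plane, open to -x: bowl bottom 4.5 mm below this point, its back's surface about 14 mm to +x; from 62 mm above, the rod runs straight up over this point.
- hook_tip (a point): End of the hook's upturned lip (centre of the 6 mm rod): 20 mm to -x of hook_seat and 17 mm above it. The bar comes in over this tip from the -x side, below the rod's bend, then goes down into the bowl; the free mouth between tip and rod is about 33 mm.
- boxed_meter: Bystander: white foam box 105 x 115 x 60 mm with a white panel meter standing in it, loose. Origin at the centre of its underside.
- volt_meter: Bystander: black hand-held pointer meter lying on its back, 135 x 95 x 38 mm with a 10 mm high knob on top, loose. Origin at the centre of its underside.
- cartons: Bystander: stack of four small blue and white cartons, 75 x 102 x 60 mm together, one loose block. Origin at the centre of its underside.
Things that resemble listed ones, but are neither listed nor needed, are in the scene too. Of the things like the case, leave any that is blue or yellow; of the rest the smaller one is meant.

How it is judged:
On the way, in this order (a step that is already met when the one before it is completed fails the run):
1. the case is lifted clear of the table (height (world z) of case above 0.03 m and contact force between case and scale below 0.2 N), for 0.1 s.
2. the handle bar lies in the hook and the case is free of the fingers (distance between handle_bar and hook_seat below 0.025 m and value of joint hook above 0.009 m and contact force between the fingers and case below 0.1 N), for 0.3 s.
At the end, for the whole second after the job is handed in: The handle bar rests in the bowl of the hook, the hook within 20 mm of the bar's middle; the scale carries the case (hook down by more than 11 mm), the case hangs free, more than 30 mm above the table, level within 0.25 rad and at rest (under 0.04 m/s and 0.4 rad/s), released (x of handle_bar in the frame of hook_seat between -0.012 and 0.014 m and y of handle_bar in the frame of hook_seat between -0.02 and 0.02 m and z of handle_bar in the frame of hook_seat between -0.006 and 0.01 m and value of joint hook above 0.011 m and contact force between case and scale above 2.5 N and height (world z) of case above 0.03 m and angle between case's own z axis and vertical below 0.25 rad and linear speed of case below 0.04 m/s and angular speed of case below 0.4 rad/s); the robot touches nothing.
It fails at once if the scale is shock-loaded: the hook moves faster than 0.15 m/s (weight dropped on it or hook let spring back) (velocity of joint hook above 0.15 m/s or velocity of joint hook below -0.15 m/s).
It fails at once if the hook is dragged down to more than 40 mm, near its stop (value of joint hook above 0.04 m).
It fails at once if the other goods are shifted by more than 30 mm (distance of any of boxed_meter, volt_meter, cartons from where it was at the start of the episode above 0.03 m).
It also fails if it takes over 66 s, if anything falls off the work surface, if the arm or the gripper's body presses on something with over 40 N, if the wrist force passes 120 N, or if a joint passes its speed limit or range.

## Working session

There is one attempt and no reset: what is moved stays moved. The work goes in short steps, Python scripts to look and compute and a tool call to move; the robot and the scene stay as the last step left them, time stands still between calls to the robot, and variables do not carry over. Pictures are saved under pics/ and viewed, and the job is handed in when it is done.

Besides the shell and the picture viewer there is one more tool, called after ">>>" in YAML: its name, and indented under it one key for each argument. jog_arm: Moves the arm, as the interface text tells. Its arguments: {"type":"object","properties":{"commands":{"type":"array"},"grip":{"type":"number"},"grip_force":{"type":"number"}},"required":["commands"]}

```bash
ls; mkdir -p pics; python3 - <<'E'
from bench import *
import cv2, pickle
s=read_state(); print({k:s[k] for k in s})
for n in ("scene","top"):
    c=camera(n); cv2.imwrite(f"pics/{n}0.png",c["img"][:,:,::-1]); pickle.dump(c,open(f"{n}0.pkl","wb"))
    print(n,c["fx"],c["fy"],c["cx"],c["cy"],c["cam_to_world"])
E
```

```text
pics
{'time': 0.0, 'joint_positions': array([-1.20460166,  0.33286195, -0.06464843,  1.46096263,  0.02160794,
        1.3498862 , -0.08847034]), 'joint_vel': array([ 0.00133286,  0.00180687,  0.00031251,  0.00011794, -0.00010071,
        0.00081453,  0.00018408]), 'joint_torque': array([-1.95089800e-03, -6.23261976e+01,  2.32082012e-02, -3.89903641e+01,
       -6.15664618e-02,  3.97323340e-02,  1.65340803e-04]), 'ee_pos': array([0.23680933, 0.5779765 , 0.22174983]), 'eef_rot': array([ 0.5874753 ,  0.39359667, -0.39439454, -0.58686232]), 'ft_force': array([-0.22439685,  0.3432481 , -0.7052765 ]), 'torque': array([-0.0578686 ,  0.01573451, -0.02201534]), 'width': 0.08679660365212777}
scene 374.451949788315 374.451949788315 252.71476513220634 191.36142754986622 [[ 6.63014922e-01  5.55086565e-01 -5.02284897e-01  1.18454526e+00]
 [ 7.48605938e-01 -4.92160106e-01  4.44260710e-01 -6.03597497e-01]
 [-6.01436947e-04 -6.70564937e-01 -7.41850594e-01  1.17674677e+00]
 [ 0.00000000e+00  0.00000000e+00  0.00000000e+00  1.00000000e+00]]
top 424.87498779063054 424.87498779063054 249.61610123249108 189.92967250724152 [[ 5.08510603e-02 -9.77748397e-01  2.03524548e-01  2.25193607e-01]
 [-9.98705572e-01 -5.00209443e-02  9.22414099e-03 -2.23615569e-02]
 [ 1.16160100e-03 -2.03730157e-01 -9.79026391e-01  1.43532650e+00]
 [ 0.00000000e+00  0.00000000e+00  0.00000000e+00  1.00000000e+00]]
```

View pics/scene0.png

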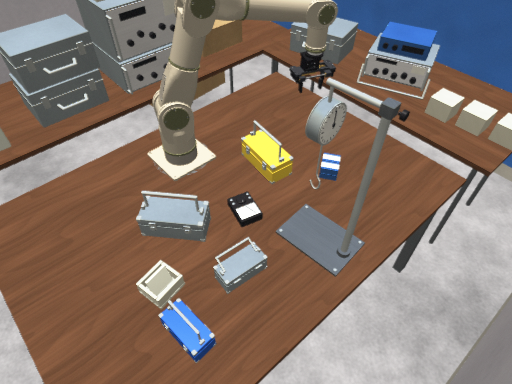

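View pics/top0.png

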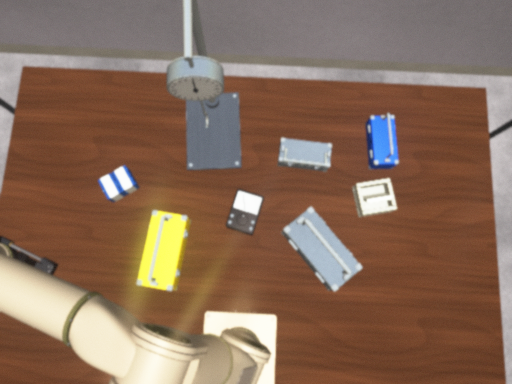

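```bash
python3 - <<'E'
import cv2,numpy as np,pickle
from scipy.spatial.transform import Rotation as R
a=cv2.imread("pics/scene0.png"); b=cv2.imread("pics/top0.png")
f=lambda im,x0,y0,x1,y1,k:cv2.resize(im[y0:y1,x0:x1],None,fx=k,fy=k,interpolation=cv2.INTER_CUBIC)
cv2.imwrite("pics/z1.png",f(a,265,0,415,110,5))
cv2.imwrite("pics/z2.png",f(a,265,80,415,190,5)) 
cv2.imwrite("pics/z3.png",f(a,190,220,350,310,5)) 
cv2.imwrite("pics/z4.png",f(b,150,40,350,190,4)) 
print(R.from_quat([ 0.5874753 ,  0.39359667, -0.39439454, -0.58686232]).as_matrix().round(3))
E
```

```text
[[ 0.379 -0.    -0.925]
 [ 0.925 -0.001  0.379]
 [-0.001 -1.    -0.   ]]
```

View pics/z1.png

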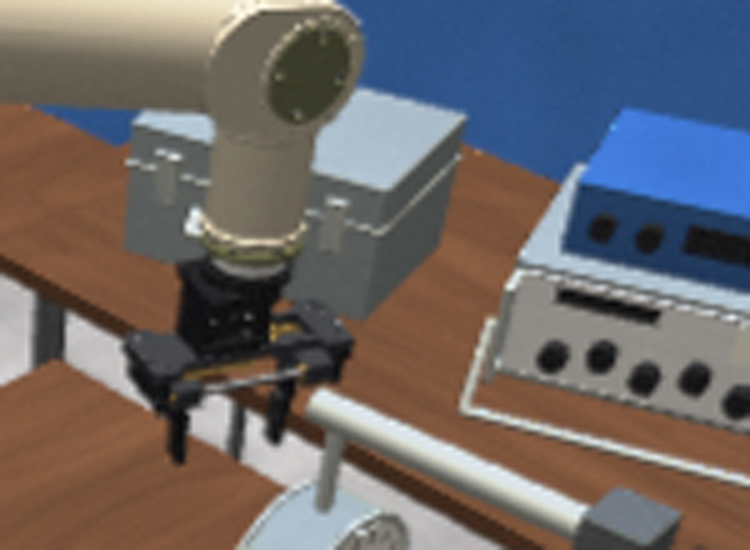

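View pics/z2.png

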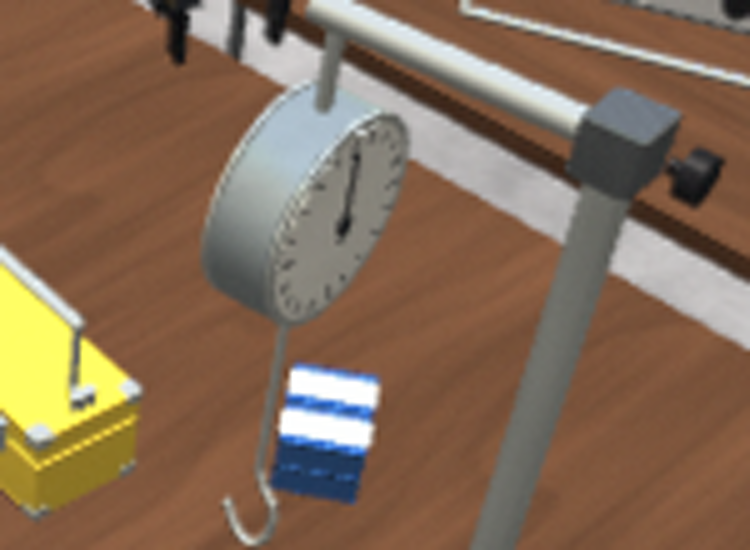

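View pics/z3.png

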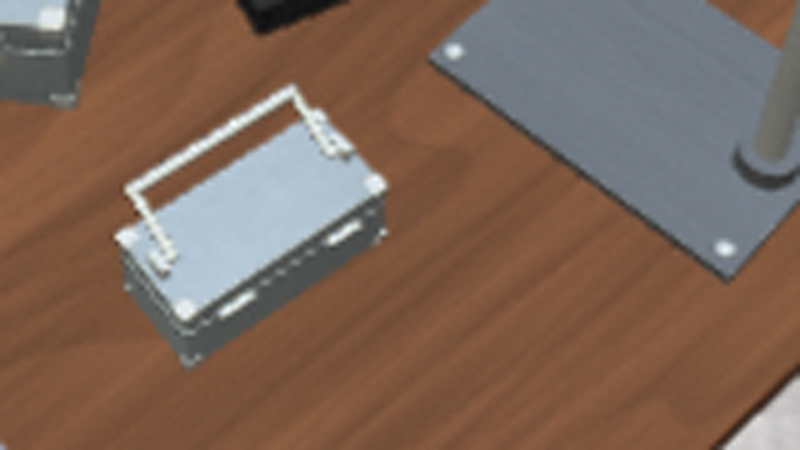

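View pics/z4.png

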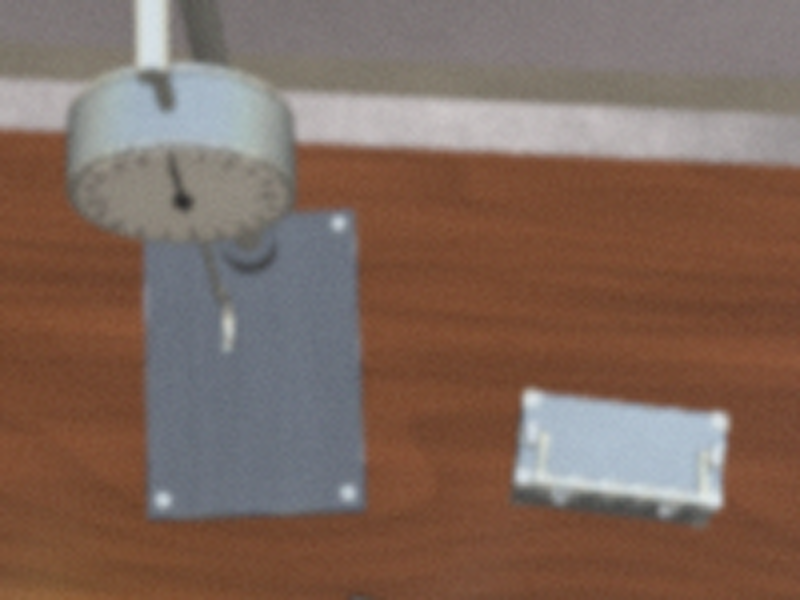

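```bash
cat > h.py <<'E'
import numpy as np,pickle,cv2
def proj(c,p):
    T=np.linalg.inv(c["cam_to_world"]); q=T[:3,:3]@np.array(p,float)+T[:3,3]
    return np.array([c["fx"]*q[0]/q[2]+c["cx"],c["fy"]*q[1]/q[2]+c["cy"]])
def ray(c,uv):
    M=c["cam_to_world"]; d=M[:3,:3]@np.array([(uv[0]-c["cx"])/c["fx"],(uv[1]-c["cy"])/c["fy"],1.]); return M[:3,3],d
def onz(c,uv,z):
    o,d=ray(c,uv); return (o+d*(z-o[2])/d[2])
def tri(c1,u1,c2,u2):
    o1,d1=ray(c1,u1);o2,d2=ray(c2,u2)
    s=np.linalg.lstsq(np.c_[d1,-d2],o2-o1,rcond=None)[0]
    a=o1+s[0]*d1;b=o2+s[1]*d2
    return (a+b)/2,np.linalg.norm(a-b)
E
python3 - <<'E'
from h import *
S=pickle.load(open("scene0.pkl","rb"));T=pickle.load(open("top0.pkl","rb"))
for z in np.arange(.2,.6,.04): print(round(z,2),proj(S,[.237,.578,z]).round(1), ((proj(S,[.237,.578,z])-[265,0])*5).round())
# hand coordinates zoomed
t=lambda x,y:(150+x/4,40+y/4); s=lambda x,y:(190+x/5,220+y/5); s2=lambda x,y:(265+x/5,80+y/5)
# base corner screws z=.012
for n,p in dict(a=t(163,500),b=t(348,493),c=t(339,223)).items(): print('screw',n,onz(T,p,.013).round(4))
for n,p in dict(a=s(453,50),b=s(725,248)).items(): print('screwS',n,onz(S,p,.013).round(4))
# lid corners
for n,p in dict(NW=t(532,397),NE=t(720,421),SE=t(708,500),SW=t(524,478)).items(): print('lidT',n,onz(T,p,.075).round(4))
for n,p in dict(a=s(127,237),b=s(185,310),c=s(375,184),d=s(318,117)).items(): print('lidS',n,onz(S,p,.075).round(4))
# bar
print('bar end far', onz(S,s(293,90),.108).round(4),'near',onz(S,s(131,190),.108).round(4))
print('hook', tri(S,s2(252,543),T,t(230,330)))
print('hook tip', tri(S,s2(228,500),T,t(228,350)))
E
```

```text
0.2 [308.5  93.2] [217. 466.]
0.24 [309.4  85.5] [222. 428.]
0.28 [310.4  77.6] [227. 388.]
0.32 [311.5  69.4] [232. 347.]
0.36 [312.6  60.9] [238. 304.]
0.4 [313.7  52.1] [243. 260.]
0.44 [314.8  42.9] [249. 215.]
0.48 [316.1  33.4] [255. 167.]
0.52 [317.3  23.5] [262. 117.]
0.56 [318.6  13.2] [268.  66.]
screw a [0.5985 0.199  0.013 ]
screw b [0.6129 0.0395 0.013 ]
screw c [0.8625 0.0618 0.013 ]
screwS a [0.6169 0.0409 0.013 ]
screwS b [0.8671 0.0639 0.013 ]
lidT NW [ 0.6871 -0.1125  0.075 ]
lidT NE [ 0.6741 -0.2703  0.075 ]
lidT SE [ 0.6053 -0.2612  0.075 ]
lidT SW [ 0.6164 -0.1084  0.075 ]
lidS a [ 0.6128 -0.2651  0.075 ]
lidS b [ 0.6807 -0.27    0.075 ]
lidS c [ 0.6927 -0.1126  0.075 ]
lidS d [ 0.6257 -0.1054  0.075 ]
bar end far [ 0.6142 -0.1184  0.108 ] near [ 0.6035 -0.2515  0.108 ]
hook (array([0.67664713, 0.12777185, 0.23232089]), np.float64(0.006270039187671855))
hook tip (array([0.65219346, 0.12546204, 0.2571278 ]), np.float64(0.007171745082850564))
```

>>> jog_arm:
  commands:
    - {"translation":[0,0,30],"twist":0}
    - {"translation":[0,0,30],"twist":0}
    - {"translation":[0,0,30],"twist":0}
    - {"translation":[15,-32,0],"twist":-0.06}
    - {"translation":[15,-32,0],"twist":-0.06}
    - {"translation":[15,-32,0],"twist":-0.06}
    - {"translation":[15,-32,0],"twist":-0.06}
    - {"translation":[15,-32,0],"twist":-0.06}
    - {"translation":[15,-32,0],"twist":-0.06}
    - {"translation":[15,-32,0],"twist":-0.06}
    - {"translation":[15,-32,0],"twist":-0.06}
    - {"translation":[15,-32,0],"twist":-0.06}
    - {"translation":[15,-32,0],"twist":-0.06}
    - {"translation":[15,-32,0],"twist":-0.06}
    - {"translation":[15,-32,0],"twist":-0.06}
    - {"translation":[15,-32,0],"twist":-0.06}
    - {"translation":[15,-32,0],"twist":-0.06}
  grip: 1

```text
time: 1.8
ee_pos: [0.4471, 0.1289, 0.3124]
eef_rot: [-0.697, -0.119, 0.12, 0.697]
ft_force: [0.9, 1.0, 0.1]
width: 0.0005
```

```bash
cat >> h.py <<'E'
def yawof(s):
    from scipy.spatial.transform import Rotation as R
    m=R.from_quat(s["eef_rot"]).as_matrix(); return np.arctan2(m[1,0],m[0,0]), m[2]
def snap(tag):
    from bench import camera,read_state
    out=[]
    for n in ("scene","top"):
        c=camera(n); cv2.imwrite(f"pics/{n}{tag}.png",c["img"][:,:,::-1]); pickle.dump(c,open(f"{n}{tag}.pkl","wb")); out.append(c)
    s=read_state(); print('t',round(s["time"],2),'pos',s["ee_pos"].round(4),'yaw',yawof(s)[0].round(4),'q',s["joint_positions"].round(2),'F',s["ft_force"].round(2),'M',s["torque"].round(2),'w',round(s["width"],4))
    return out
E
python3 - <<'E'
from h import *
S,T=snap("1")
cv2.imwrite("pics/s1z.png",cv2.resize(S["img"][20:240,100:360,::-1],None,fx=3,fy=2.7)[:600])
E
```

```text
t 1.9 pos [0.4484 0.1256 0.3126] yaw 0.3329 q [-0.75 -0.08  0.36  1.73  0.03  1.49 -0.06] F [-0.3   0.14 -0.52] M [-0.07  0.03  0.05] w 0.0005
```

View pics/s1z.png

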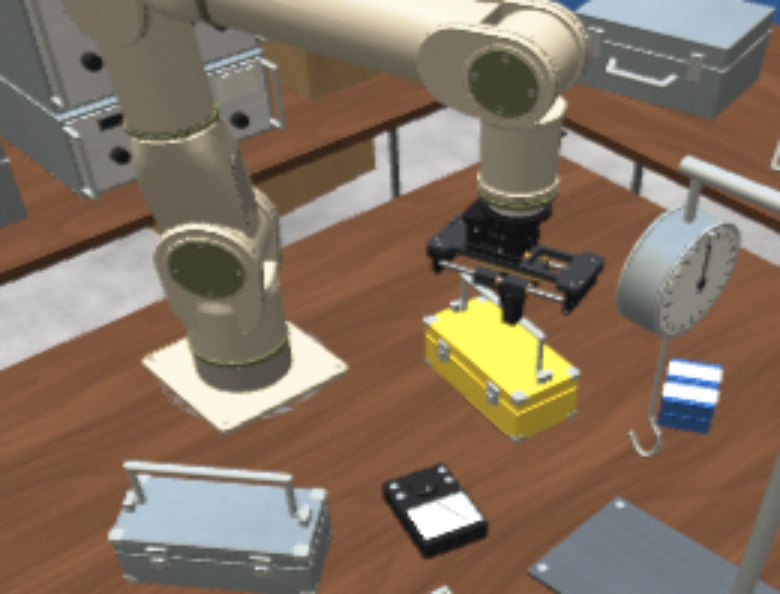

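View pics/top1.png

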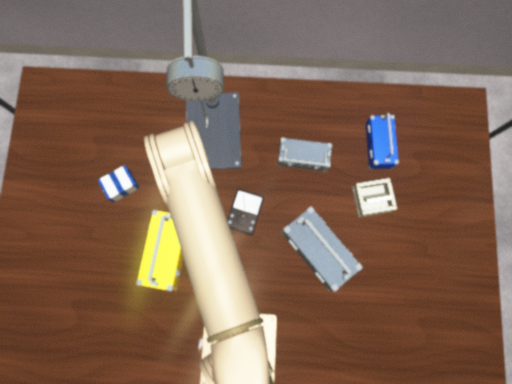

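```bash
python3 - <<'E'
from h import *
S,T=[pickle.load(open(f"{n}1.pkl","rb")) for n in("scene","top")]
p=[.4484,.1256,.3126]
for dz in (0,.05,.1,.15,.2,.25,.3,.33,.35,.4): 
    q=[p[0],p[1],p[2]+dz]; s=proj(S,q); print(dz, 'top',proj(T,q).round(1),'sc zoom',((s-[100,20])*[3,2.7]).round())
for dz in(.3,.33,.36):
  for uv in [(178,122),(147,138),(214,185),(190,123)]: print(dz,uv,(onz(T,uv,p[2]+dz)[:2]-p[:2]).round(3))
cv2.imwrite("pics/t1z.png",cv2.resize(T["img"][100:230,120:260,::-1],None,fx=5,fy=4.6))
E
```

```text
0 top [198.6 191.1] sc zoom [507. 320.]
0.05 top [196.3 187.2] sc zoom [509. 290.]
0.1 top [193.8 182.9] sc zoom [510. 258.]
0.15 top [191.1 178.2] sc zoom [512. 224.]
0.2 top [188.1 173.1] sc zoom [513. 188.]
0.25 top [184.8 167.4] sc zoom [515. 150.]
0.3 top [181.1 161. ] sc zoom [517. 109.]
0.33 top [178.7 156.8] sc zoom [518.  83.]
0.35 top [177.  153.9] sc zoom [519.  65.]
0.4 top [172.3 145.8] sc zoom [521.  18.]
0.3 (178, 122) [0.082 0.013]
0.3 (147, 138) [0.045 0.073]
0.3 (214, 185) [-0.046 -0.069]
0.3 (190, 123) [ 0.081 -0.011]
0.33 (178, 122) [0.071 0.007]
0.33 (147, 138) [0.035 0.065]
0.33 (214, 185) [-0.052 -0.072]
0.33 (190, 123) [ 0.07  -0.016]
0.36 (178, 122) [0.06  0.002]
0.36 (147, 138) [0.025 0.057]
0.36 (214, 185) [-0.059 -0.075]
0.36 (190, 123) [ 0.059 -0.021]
```

View pics/t1z.png

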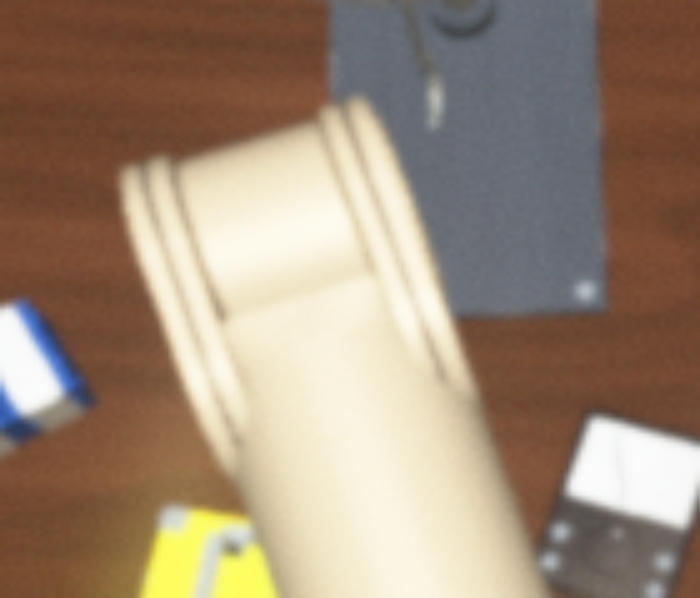

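```bash
python3 - <<'E'
from h import *
S,T=[pickle.load(open(f"{n}1.pkl","rb")) for n in("scene","top")]
p=np.array([.4484,.1256,.3126])
tz=lambda x,y:(120+x/5,100+y/4.6)
A=onz(T,tz(125,172),.68);B=onz(T,tz(357,98),.68); a=(B-A);print('width',np.linalg.norm(a)); a/=np.linalg.norm(a); print('axis',a, np.degrees(np.arctan2(a[1],a[0])))
o,d=ray(S,(100+503/3,20+80/2.7))
# ray = p+[0,0,h]+L a
s=np.linalg.lstsq(np.c_[[0,0,1],a,-d],o-p,rcond=None)[0]; print('h,L',s[:2])
h=s[0]
for h in (h,h-.01,h+.01):
  c=p+[0,0,h]
  for nm,uv,C in [('pl',tz(357,98),T),('pr',tz(125,172),T),('mid',tz(250,140),T)]:
    o,d=ray(C,uv); n=np.cross(a,d); print(h.round(3),nm,'R',abs(np.dot(n/np.linalg.norm(n),o-c)).round(4))
E
python3 - <<'E'
import cv2
a=cv2.imread("pics/scene1.png")
cv2.imwrite("pics/s1w.png",cv2.resize(a[10:120,225:320],None,fx=5.4,fy=5.4,interpolation=cv2.INTER_CUBIC))
E
```

```text
width 0.09124646445951123
axis [ 0.39484837 -0.9187463   0.        ] -66.7434826137339
h,L [0.3509806  0.03786726]
0.351 pl R 0.0479
0.351 pr R 0.0479
0.351 mid R 0.0449
0.341 pl R 0.0517
0.341 pr R 0.0517
0.341 mid R 0.0487
0.361 pl R 0.0441
0.361 pr R 0.0441
0.361 mid R 0.0412
```

View pics/s1w.png

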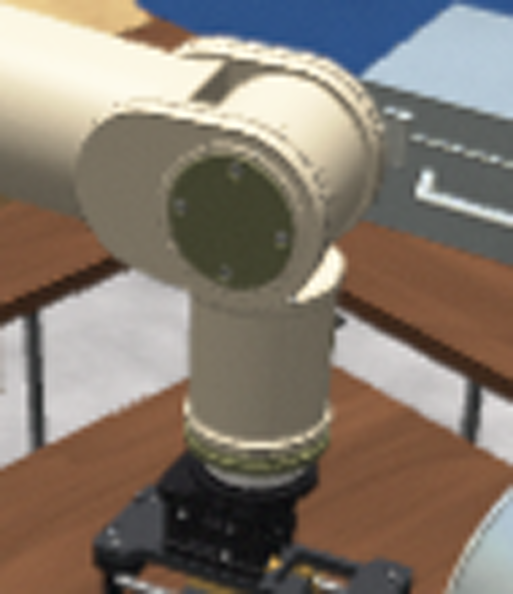

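```bash
python3 - <<'E'
from h import *
S,T=[pickle.load(open(f"{n}1.pkl","rb")) for n in("scene","top")]
print([onz(T,uv,.1)[:2].round(3) for uv in [(312,208),(360,265),(285,230),(335,288)]])
print('handle top ends big', tri(S,(100+127/3,20+467/2.7),T,(345,270)), tri(S,(100+290/3,20+480/2.7),T,(307,215)))
E
python3 - <<'E'
import cv2
a=cv2.imread("pics/scene1.png")
cv2.imwrite("pics/s1c.png",cv2.resize(a[230:300,200:280],None,fx=8,fy=8,interpolation=cv2.INTER_CUBIC))
E
```

```text
[array([ 0.454, -0.211]), array([ 0.283, -0.363]), array([ 0.38 , -0.128]), array([ 0.21 , -0.287])]
handle top ends big (array([ 0.26038888, -0.30359345,  0.18345999]), np.float64(0.0111233809162525)) (array([ 0.4157377 , -0.18299993,  0.1984721 ]), np.float64(0.0002320814584586764))
```

View pics/s1c.png

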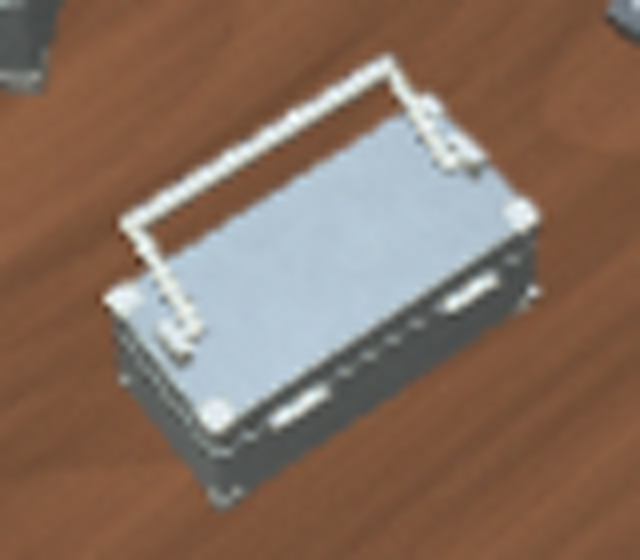

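>>> jog_arm:
  commands:
    - {"translation":[14,-31,0],"twist":-0.0413}
    - {"translation":[14,-31,0],"twist":-0.0413}
    - {"translation":[14,-31,0],"twist":-0.0413}
    - {"translation":[14,-31,0],"twist":-0.0413}
    - {"translation":[14,-31,0],"twist":-0.0413}
    - {"translation":[14,-31,0],"twist":-0.0413}
    - {"translation":[14,-31,0],"twist":-0.0413}
    - {"translation":[14,-31,0],"twist":-0.0413}
    - {"translation":[10,-31,0],"twist":-0.0413}
    - {"translation":[0,-32,0],"twist":-0.0413}
    - {"translation":[0,0,-30],"twist":0}
    - {"translation":[0,0,-30],"twist":0}
    - {"translation":[0,0,-30],"twist":0}
    - {"translation":[0,0,-30],"twist":0}
    - {"translation":[0,0,-20],"twist":0}
    - {"translation":[0,0,0],"twist":0}
    - {"translation":[0,0,0],"twist":0}

```text
time: 3.6
ee_pos: [0.5691, -0.1803, 0.173]
eef_rot: [-0.707, 0.025, -0.025, 0.707]
ft_force: [0.6, 0.1, 0.3]
width: 0.0005
```

```bash
cat > z.py <<'E'
import cv2,sys
n,x0,y0,x1,y1,k,o=sys.argv[1],*map(int,sys.argv[2:7]),sys.argv[7]
a=cv2.imread(f"pics/{n}.png"); cv2.imwrite(f"pics/{o}.png",cv2.resize(a[y0:y1,x0:x1],None,fx=k,fy=k,interpolation=cv2.INTER_CUBIC))
E
python3 -c "
from h import *
snap('2')"; python3 z.py scene2 180 130 310 300 3 s2a
```

```text
t 3.7 pos [ 0.5697 -0.1807  0.174 ] yaw -0.0708 q [-0.32  0.35  0.68  1.64 -0.23  1.24  0.34] F [-0.32  0.09  0.76] M [-0.11  0.07  0.01] w 0.0001
```

View pics/s2a.png

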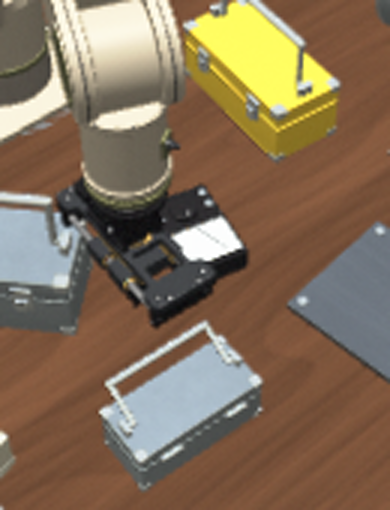

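>>> jog_arm:
  commands:
    - {"translation":[0,0,-27],"twist":-0.01}
    - {"translation":[0,0,-27],"twist":0}
    - {"translation":[0,0,-27],"twist":0}
    - {"translation":[5,0,0],"twist":0}
    - {"translation":[5,0,0],"twist":0}
    - {"translation":[5,0,0],"twist":0}
    - {"translation":[5,0,0],"twist":0}
    - {"translation":[5,0,0],"twist":0}
    - {"translation":[5,0,0],"twist":0}
    - {"translation":[5,0,0],"twist":0}
    - {"translation":[5,0,0],"twist":0}
    - {"translation":[5,0,0],"twist":0}
    - {"translation":[5,0,0],"twist":0}
    - {"translation":[5,0,0],"twist":0}
    - {"translation":[0,0,0],"twist":0}
    - {"translation":[0,0,0],"twist":0}

```text
time: 5.3
ee_pos: [0.6239, -0.1805, 0.0913]
eef_rot: [-0.706, 0.029, -0.028, 0.707]
ft_force: [-1.1, 0.0, -0.1]
width: 0.0006
```

```bash
python3 -c "
from h import *
snap('3')"; python3 z.py scene3 190 180 290 300 5 s3a;python3 z.py top3 250 110 350 190 6 t3a
```

```text
t 5.4 pos [ 0.6237 -0.1805  0.0914] yaw -0.081 q [-0.25  0.55  0.63  1.57 -0.34  1.14  0.37] F [-1.2  -0.19  0.02] M [-0.01  0.24 -0.02] w 0.0004
```

View pics/s3a.png

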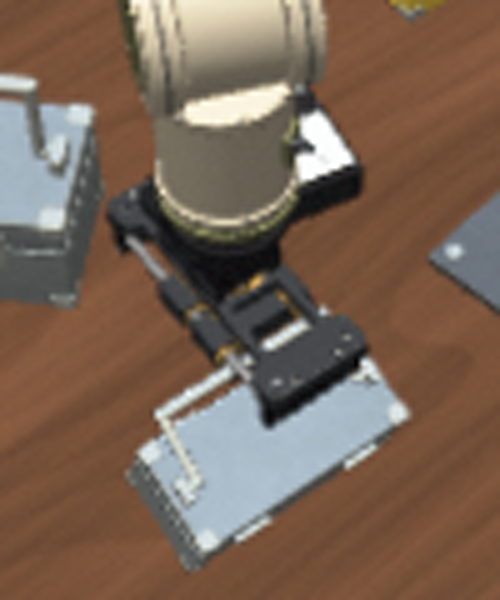

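View pics/t3a.png

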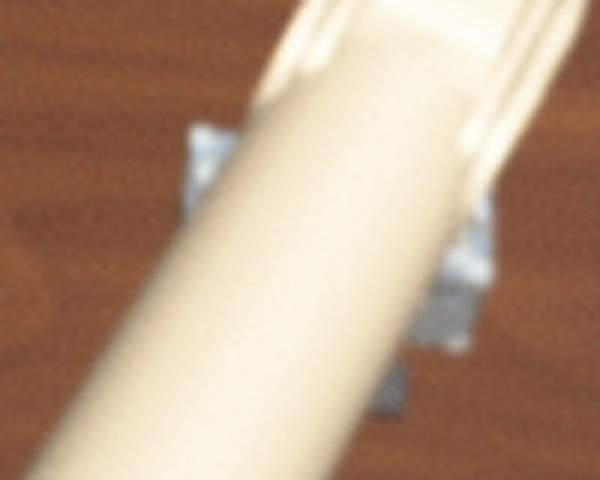

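```bash
python3 - <<'E'
from h import *
S=pickle.load(open("scene3.pkl","rb"))
s=lambda x,y:(190+x/5,180+y/5)
for n,p in dict(a=s(152,452),b=s(205,540),c=s(398,410)).items(): print('lid',n,onz(S,p,.075)[:2].round(4))
for z in(.1,.11): print('bar near end',onz(S,s(160,412),z)[:2].round(4), 'pivot',onz(S,s(190,482),.083)[:2].round(4))
E
```

```text
lid a [ 0.6328 -0.2596]
lid b [ 0.7059 -0.2738]
lid c [ 0.7181 -0.1149]
bar near end [ 0.6253 -0.2449] pivot [ 0.6708 -0.2573]
bar near end [ 0.6305 -0.2482] pivot [ 0.6708 -0.2573]
```

>>> jog_arm:
  commands:
    - {"translation":[-8,0,0],"twist":0}
    - {"translation":[0,0,25],"twist":0}
    - {"translation":[0,0,25],"twist":0}
    - {"translation":[0,0,10],"twist":0}
    - {"translation":[8,-2,0],"twist":0}
    - {"translation":[8,-3,0],"twist":0}
    - {"translation":[0,0,0],"twist":0}
    - {"translation":[0,0,0],"twist":0}
    - {"translation":[0,0,0],"twist":0}
  grip: 0

```text
time: 6.3
ee_pos: [0.6315, -0.1857, 0.1507]
eef_rot: [0.707, -0.029, 0.028, -0.707]
ft_force: [0.3, -1.0, -0.1]
width: 0.0648
```

```bash
python3 -c "
from h import *
snap('4')"; python3 z.py scene4 190 180 290 300 5 s4a
```

```text
t 6.4 pos [ 0.6316 -0.1856  0.1512] yaw -0.0811 q [-0.25  0.51  0.65  1.49 -0.32  1.25  0.36] F [-0.13  0.51  0.17] M [-0.08  0.08 -0.  ] w 0.0727
```

View pics/s4a.png

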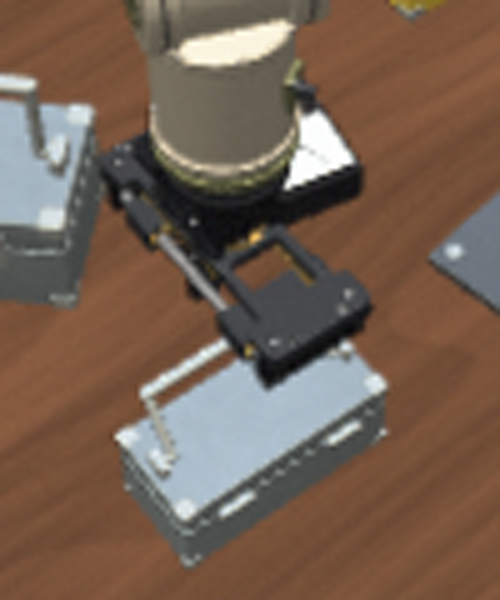

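```bash
python3 z.py scene4 205 235 285 305 8 s4b; python3 - <<'E'
from h import *
S=pickle.load(open("scene4.pkl","rb"))
s=lambda x,y:(190+x/5,180+y/5)
for n,p in dict(a=s(127,437),b=s(185,510),c=s(375,384)).items(): print('lid',n,onz(S,p,.075)[:2].round(4))
for z in(.1,.11,.12,.13): print('bar near end',onz(S,s(147,392),z)[:2].round(4), 'pivot',onz(S,s(165,460),.083)[:2].round(4))
E
```

```text
lid a [ 0.6128 -0.2651]
lid b [ 0.6807 -0.27  ]
lid c [ 0.6927 -0.1126]
bar near end [ 0.6075 -0.2419] pivot [ 0.6472 -0.2594]
bar near end [ 0.6128 -0.2452] pivot [ 0.6472 -0.2594]
bar near end [ 0.6182 -0.2486] pivot [ 0.6472 -0.2594]
bar near end [ 0.6236 -0.2519] pivot [ 0.6472 -0.2594]
```

View pics/s4b.png

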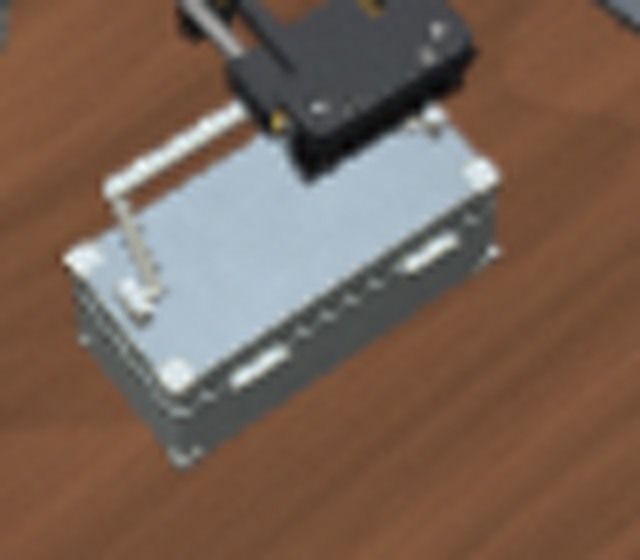

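>>> jog_arm:
  commands:
    - {"translation":[0,0,-24],"twist":0}
    - {"translation":[0,0,-24],"twist":0}
    - {"translation":[0,0,0],"twist":0}
    - {"translation":[0,0,0],"twist":0}

```text
time: 6.8
ee_pos: [0.6318, -0.1857, 0.104]
eef_rot: [0.707, -0.029, 0.029, -0.706]
ft_force: [0.9, 0.8, 0.1]
width: 0.0866
```

>>> jog_arm:
  commands:
    - {"translation":[0,0,0],"twist":0}
    - {"translation":[0,0,0],"twist":0}
    - {"translation":[0,0,0],"twist":0}
    - {"translation":[0,0,0],"twist":0}
    - {"translation":[0,0,0],"twist":0}
    - {"translation":[0,0,0],"twist":0}
    - {"translation":[0,0,0],"twist":0}
  grip: 1
  grip_force: 5

```text
time: 7.5
ee_pos: [0.6319, -0.1856, 0.1035]
eef_rot: [0.707, -0.029, 0.029, -0.707]
ft_force: [0.2, 0.4, 0.6]
width: 0.0391
```

>>> jog_arm:
  commands:
    - {"translation":[0,0,0],"twist":0}
    - {"translation":[0,0,0],"twist":0}
    - {"translation":[0,0,0],"twist":0}
    - {"translation":[0,0,0],"twist":0}
    - {"translation":[0,0,0],"twist":0}
    - {"translation":[0,0,0],"twist":0}
    - {"translation":[0,0,0],"twist":0}
    - {"translation":[0,0,0],"twist":0}

```text
time: 8.3
ee_pos: [0.6319, -0.1856, 0.1036]
eef_rot: [0.707, -0.029, 0.029, -0.707]
ft_force: [-1.1, -0.1, 0.3]
width: 0.0074
```

```bash
python3 -c "
from h import *
snap('5')"; python3 z.py scene5 205 215 285 305 6 s5b
```

```text
t 8.4 pos [ 0.6319 -0.1856  0.1036] yaw -0.081 q [-0.24  0.55  0.63  1.53 -0.34  1.17  0.38] F [-0.52 -0.83  0.37] M [-0.07  0.18  0.02] w 0.0073
```

View pics/s5b.png

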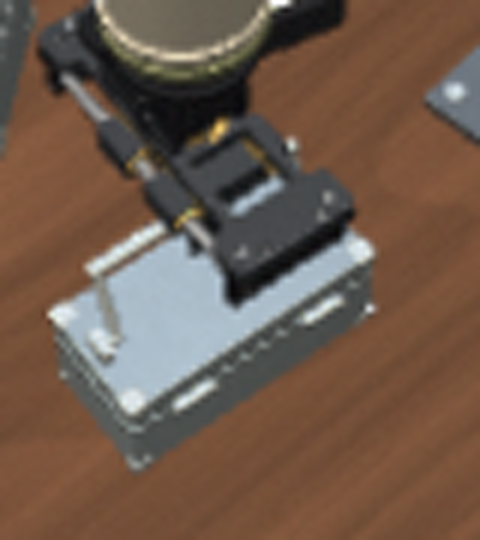

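>>> jog_arm:
  commands:
    - {"translation":[5,0,3],"twist":0}
    - {"translation":[5,0,2],"twist":0}
    - {"translation":[5,0,1],"twist":0}
    - {"translation":[5,0,0],"twist":0}
    - {"translation":[0,0,0],"twist":0}
    - {"translation":[0,0,0],"twist":0}

```text
time: 9.0
ee_pos: [0.6519, -0.1857, 0.1094]
eef_rot: [0.707, -0.029, 0.029, -0.706]
ft_force: [-1.4, 0.4, -1.7]
width: 0.0074
```

```bash
python3 -c "
from h import *
snap('6')"; python3 z.py scene6 205 215 285 305 6 s6b
```

```text
t 9.1 pos [ 0.6517 -0.1857  0.1094] yaw -0.0811 q [-0.23  0.59  0.63  1.47 -0.36  1.2   0.37] F [-0.74  0.29 -1.96] M [-0.2   0.26 -0.03] w 0.0074
```

View pics/s6b.png

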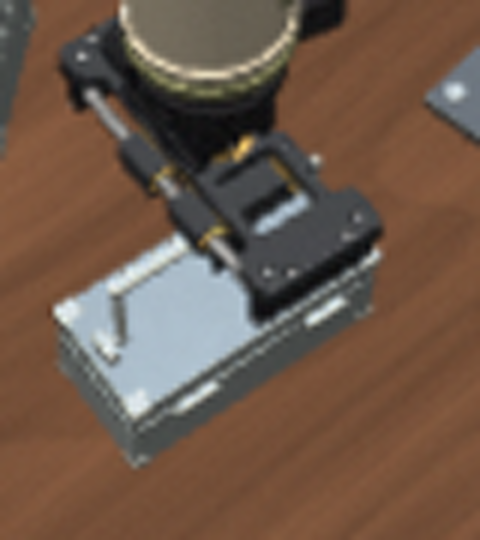

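>>> jog_arm:
  commands:
    - {"translation":[0,0,0],"twist":0}
    - {"translation":[0,0,0],"twist":0}
    - {"translation":[0,0,0],"twist":0}
    - {"translation":[0,0,25],"twist":0}
    - {"translation":[0,0,25],"twist":0}
    - {"translation":[-20,0,25],"twist":0}
    - {"translation":[-20,0,5],"twist":0}
    - {"translation":[-20,0,0],"twist":0}
    - {"translation":[-20,0,0],"twist":0}
    - {"translation":[0,0,0],"twist":0}
    - {"translation":[0,0,0],"twist":0}
  grip: 0

```text
time: 10.2
ee_pos: [0.5724, -0.1854, 0.1901]
eef_rot: [-0.706, 0.028, -0.029, 0.707]
ft_force: [-0.5, 1.0, 0.9]
width: 0.0843
```

```bash
python3 -c "
from h import *
snap('7')"; python3 z.py scene7 205 235 285 305 8 s7b
```

```text
t 10.3 pos [ 0.5727 -0.1853  0.1897] yaw -0.0803 q [-0.31  0.35  0.69  1.6  -0.23  1.27  0.34] F [-0.05  0.97  0.6 ] M [-0.07  0.06 -0.03] w 0.086
```

View pics/s7b.png

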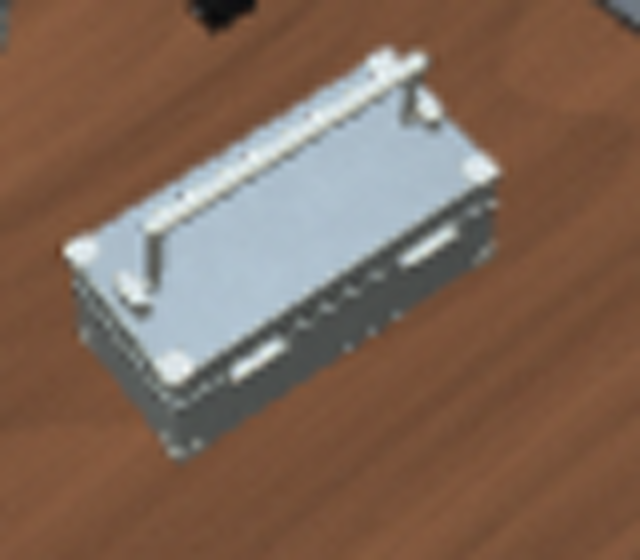

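View pics/top7.png

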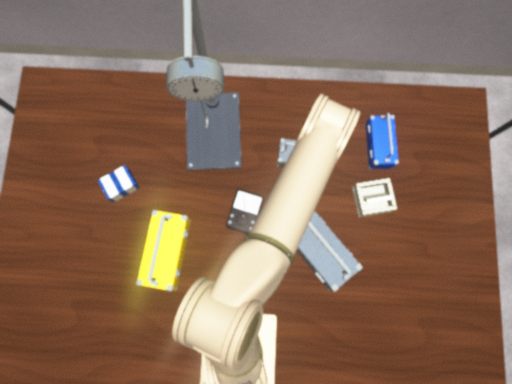

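```bash
python3 - <<'E'
from h import *
S=pickle.load(open("scene7.pkl","rb"))
s=lambda x,y:(205+x/8,235+y/8)
for n,p in dict(a=s(75,252),b=s(175,372),c=s(487,167),d=s(383,58)).items(): print('lid',n,onz(S,p,.075)[:2].round(4))
print('ear near ends top',onz(S,s(124,277),.089)[:2].round(4),onz(S,s(143,299),.089)[:2].round(4))
print('ear far ends',onz(S,s(435,110),.089)[:2].round(4))
print('bar ends',onz(S,s(153,230),.133).round(4)[:2],onz(S,s(424,62),.133).round(4)[:2])
E
```

```text
lid a [ 0.6078 -0.2656]
lid b [ 0.679  -0.2692]
lid c [ 0.6919 -0.1079]
lid d [ 0.6203 -0.104 ]
ear near ends top [ 0.6378 -0.262 ] [ 0.651  -0.2625]
ear far ends [ 0.6624 -0.1115]
bar ends [ 0.6508 -0.2539] [ 0.6629 -0.1188]
```

```bash
python3 - <<'E'
from h import *
T=pickle.load(open("top0.pkl","rb"))
print([onz(T,uv,.06)[:2].round(3) for uv in [(354,184),(390,178),(397,210),(358,216)]], [onz(T,uv,.09)[:2].round(3) for uv in[(366,118),(370,166)]])
E
```

```text
[array([ 0.549, -0.354]), array([ 0.575, -0.474]), array([ 0.469, -0.495]), array([ 0.442, -0.367])] [array([ 0.771, -0.387]), array([ 0.605, -0.399])]
```

>>> jog_arm:
  commands:
    - {"translation":[18,-21,0],"twist":0}
    - {"translation":[18,-21,0],"twist":0}
    - {"translation":[18,-20,0],"twist":0}
    - {"translation":[16.6,-20,0],"twist":0}
    - {"translation":[0,0,-28],"twist":0}
    - {"translation":[0,0,-28],"twist":0}
    - {"translation":[0,0,-28],"twist":0}
    - {"translation":[0,0,-20],"twist":0}
    - {"translation":[0,0,-8.5],"twist":0}
    - {"translation":[0,0,0],"twist":0}
    - {"translation":[0,0,0],"twist":0}

```text
time: 11.4
ee_pos: [0.6432, -0.2679, 0.078]
eef_rot: [0.707, -0.028, 0.029, -0.706]
ft_force: [-0.9, -0.6, -0.5]
width: 0.0873
```

```bash
python3 -c "
from h import *
snap('8')"; python3 z.py scene8 190 205 290 305 6 s8b
```

```text
t 11.5 pos [ 0.6433 -0.268   0.0785] yaw -0.0809 q [-0.09  0.66  0.63  1.44 -0.4   1.17  0.51] F [-0.32 -0.14  1.25] M [-0.08  0.08 -0.01] w 0.0868
```

View pics/s8b.png

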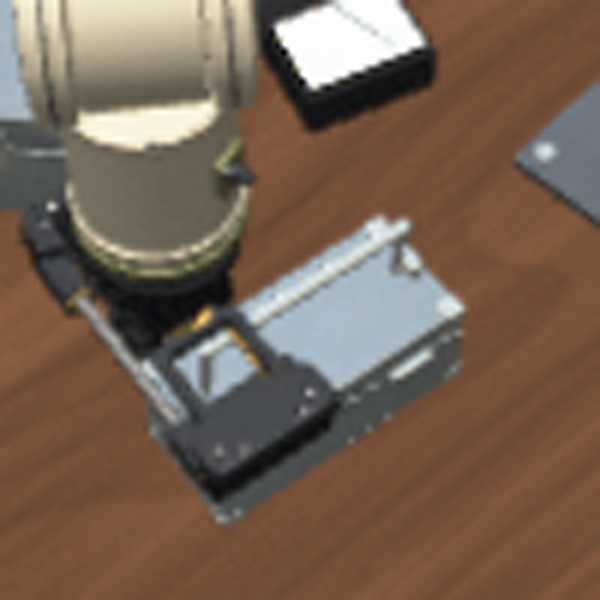

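>>> jog_arm:
  commands:
    - {"translation":[0,0,-2],"twist":0}
    - {"translation":[0,0,0],"twist":0}
    - {"translation":[0,0,0],"twist":0}
    - {"translation":[0,0,0],"twist":0}
    - {"translation":[0,0,0],"twist":0}
    - {"translation":[0,0,0],"twist":0}
    - {"translation":[0,0,0],"twist":0}
    - {"translation":[0,0,0],"twist":0}
    - {"translation":[0,0,0],"twist":0}
    - {"translation":[0,0,0],"twist":0}
  grip: 1
  grip_force: 60

```text
time: 12.5
ee_pos: [0.642, -0.2682, 0.0756]
eef_rot: [0.707, -0.029, 0.029, -0.706]
ft_force: [-4.4, -2.0, 5.9]
width: 0.0171
```

>>> jog_arm:
  commands:
    - {"translation":[0,0,0],"twist":0}
    - {"translation":[0,0,0],"twist":0}
    - {"translation":[0,0,0],"twist":0}

```text
time: 12.8
ee_pos: [0.6421, -0.2683, 0.0756]
eef_rot: [0.707, -0.029, 0.029, -0.706]
ft_force: [-4.2, 0.0, 7.4]
width: 0.0169
```

>>> jog_arm:
  commands:
    - {"translation":[0,0,2],"twist":0}
    - {"translation":[0,0,2],"twist":0}
    - {"translation":[0,0,4],"twist":0}
    - {"translation":[0,0,4],"twist":0}
    - {"translation":[0,0,4],"twist":0}
    - {"translation":[0,0,4],"twist":0}
    - {"translation":[0,0,0],"twist":0}
    - {"translation":[0,0,0],"twist":0}

```text
time: 13.6
ee_pos: [0.6425, -0.2676, 0.0951]
eef_rot: [0.707, -0.029, 0.029, -0.707]
ft_force: [-0.3, -0.9, -4.8]
width: 0.0168
```

```bash
python3 -c "
from h import *
snap('9')"; python3 z.py scene9 190 205 290 305 6 s9b
```

```text
t 13.7 pos [ 0.6424 -0.2676  0.0949] yaw -0.081 q [-0.1   0.65  0.64  1.42 -0.4   1.2   0.5 ] F [ 0.08  0.13 -4.68] M [-0.45  0.1   0.01] w 0.0167
```

View pics/s9b.png

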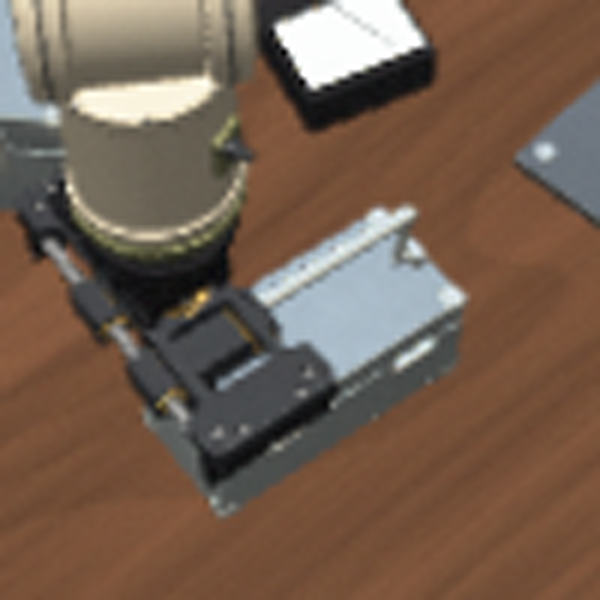

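>>> jog_arm:
  commands:
    - {"translation":[0,0,5],"twist":0}
    - {"translation":[0,0,5],"twist":0}
    - {"translation":[0,0,5],"twist":0}
    - {"translation":[0,0,5],"twist":0}
    - {"translation":[0,0,5],"twist":0}
    - {"translation":[0,0,5],"twist":0}
    - {"translation":[0,0,0],"twist":0}
    - {"translation":[0,0,0],"twist":0}

```text
time: 14.5
ee_pos: [0.6425, -0.2676, 0.1251]
eef_rot: [-0.707, 0.029, -0.029, 0.707]
ft_force: [0.2, -0.5, -4.8]
width: 0.0167
```

```bash
python3 -c "
from h import *
snap('10')"; python3 z.py scene10 190 205 290 305 6 s10b; python3 z.py top10 250 90 350 190 6 t10b
```

```text
t 14.6 pos [ 0.6424 -0.2675  0.1247] yaw -0.0809 q [-0.1   0.62  0.65  1.4  -0.38  1.25  0.49] F [ 0.6   0.63 -4.79] M [-0.45  0.09 -0.01] w 0.0168
```

View pics/s10b.png

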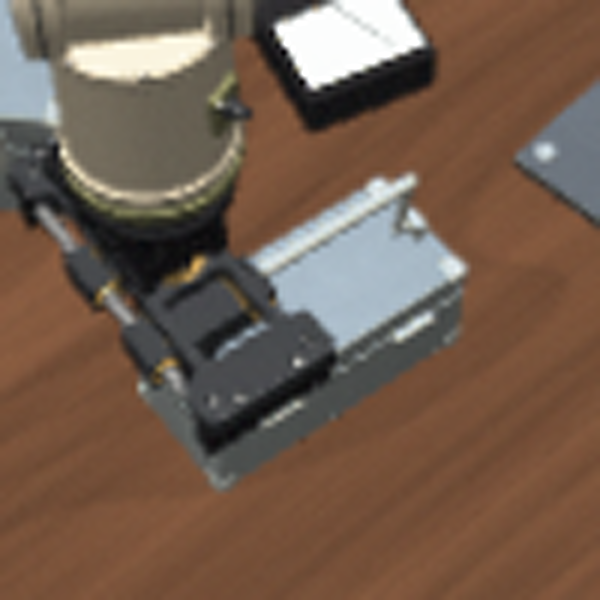

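View pics/t10b.png

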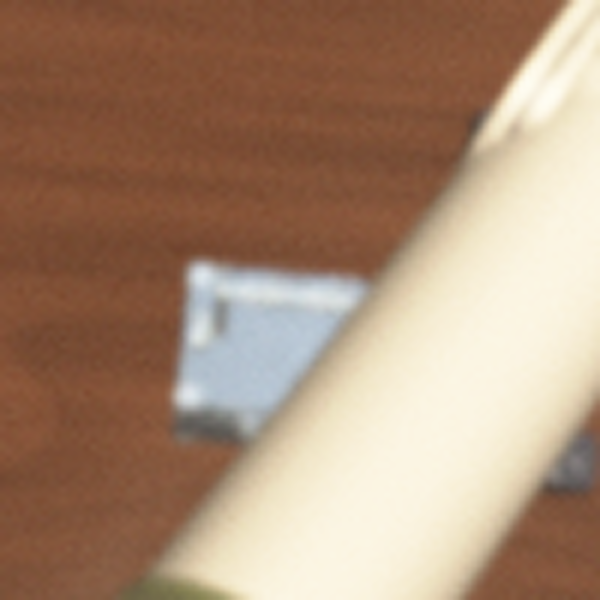

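```bash
python3 - <<'E'
from h import *
S,T=[pickle.load(open(f"{n}10.pkl","rb")) for n in("scene","top")]
s=lambda x,y:(190+x/6,205+y/6); t=lambda x,y:(250+x/6,90+y/6)
print('c',tri(S,s(452,266),T,t(203,270)))
print('d',tri(S,s(378,185),T,t(186,393)))
print('bar far end',tri(S,s(411,181),T,t(220,283)))
E
```

```text
c (array([ 0.68908408, -0.11095723,  0.11474133]), np.float64(0.0028094915281796635))
d (array([ 0.61956199, -0.10441839,  0.11303074]), np.float64(0.002545189652653202))
bar far end (array([ 0.66158368, -0.11674237,  0.17286681]), np.float64(0.0011639027253188868))
```

>>> jog_arm:
  commands:
    - {"translation":[-2,4,8],"twist":-0.02}
    - {"translation":[-4,12,12],"twist":-0.04}
    - {"translation":[-6,20,15],"twist":-0.045}
    - {"translation":[-7,22,15],"twist":-0.045}
    - {"translation":[-7,22,15],"twist":-0.045}
    - {"translation":[-7,22,15],"twist":-0.045}
    - {"translation":[-7,22,12],"twist":-0.045}
    - {"translation":[-7,22,6],"twist":-0.045}
    - {"translation":[-7,22,5],"twist":-0.045}
    - {"translation":[-7,22,0],"twist":-0.045}
    - {"translation":[-7,22,0],"twist":-0.045}
    - {"translation":[-7,22,0],"twist":-0.045}
    - {"translation":[-7,22,0],"twist":-0.045}
    - {"translation":[-6,22,0],"twist":-0.045}
    - {"translation":[-5,22,0],"twist":-0.045}
    - {"translation":[-4,16,0],"twist":-0.045}
    - {"translation":[-2,8,0],"twist":-0.03}
    - {"translation":[0,2,0],"twist":-0.017}
    - {"translation":[0,0,0],"twist":0}
    - {"translation":[0,0,0],"twist":0}

```text
time: 16.6
ee_pos: [0.5429, 0.0576, 0.2282]
eef_rot: [0.649, -0.282, 0.282, -0.648]
ft_force: [-1.7, -3.5, -4.8]
width: 0.0167
```

```bash
python3 -c "
from h import *
snap('11')"; python3 z.py scene11 220 60 400 260 3 s11b; python3 z.py top11 120 40 270 190 4 t11b
```

```text
t 16.7 pos [0.5435 0.0579 0.2285] yaw -0.819 q [-0.86  0.18  0.76  1.7  -0.12  1.32 -0.9 ] F [-0.78 -3.37 -6.1 ] M [-1.06  0.79 -0.39] w 0.0162
```

View pics/s11b.png

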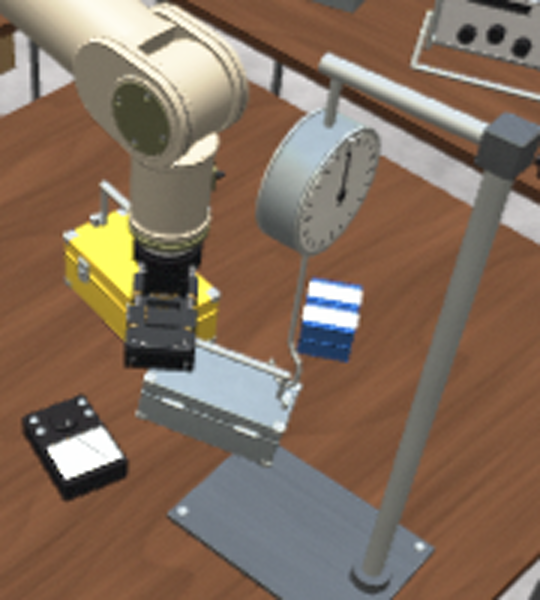

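View pics/t11b.png

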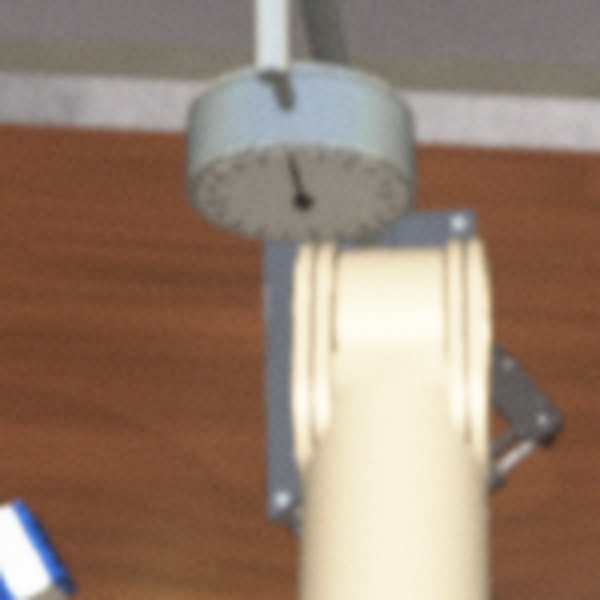

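```bash
python3 z.py scene11 255 150 335 220 8 s11c
```

```text
(no output)
```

View pics/s11c.png

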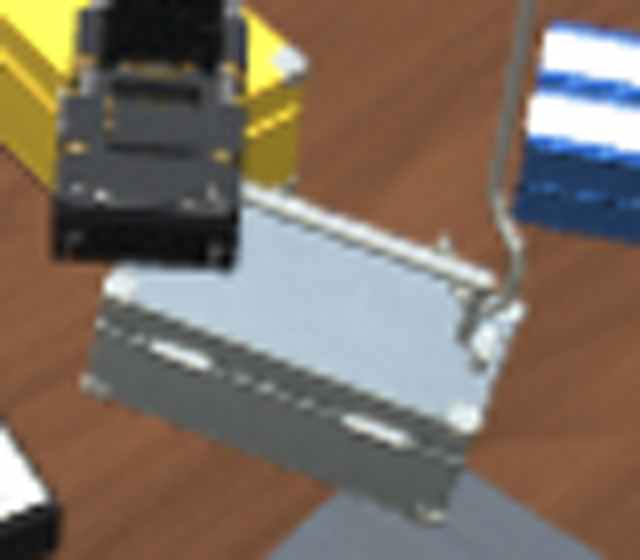

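```bash
python3 - <<'E'
from h import *
S=pickle.load(open("scene11.pkl","rb"))
s=lambda x,y:(255+x/8,150+y/8)
for z in (.26,.27,.28): print(z,'far bar end',onz(S,s(490,283),z)[:2].round(3))
for z in (.20,.21,.22): print(z,'corner b(near,+x)',onz(S,s(120,285),z)[:2].round(3),'c',onz(S,s(465,415),z)[:2].round(3),'far -x? ear',onz(S,s(485,335),z+.014)[:2].round(3))
u=np.array([.73,.684]);x=np.array([.684,-.73]);t=np.array([.5435,.0579])
for nm,a,b in[('b',3,37),('c',159,37),('far bar end',148,0),('ear far',157,0)]: print('pred',nm,t+(a*u+b*x)/1000)
for P in([.653,.125,.262],[.6735,.1265,.2375],[.6735,.1265,.307]): print((proj(S,P)-[255,150])*8)
E
```

```text
0.26 far bar end [0.685 0.122]
0.27 far bar end [0.69  0.115]
0.28 far bar end [0.696 0.107]
0.2 corner b(near,+x) [0.543 0.046] c [0.697 0.104] far -x? ear [0.679 0.134]
0.21 corner b(near,+x) [0.55  0.039] c [0.702 0.097] far -x? ear [0.684 0.127]
0.22 corner b(near,+x) [0.557 0.032] c [0.707 0.09 ] far -x? ear [0.689 0.119]
pred b [0.570998 0.032942]
pred c [0.684878 0.139646]
pred far bar end [0.65154  0.159132]
pred ear far [0.65811  0.165288]
[438.53760401 235.91393972]
[470.01320253 300.00920389]
[490.44156003 184.86233541]
```

>>> jog_arm:
  commands:
    - {"translation":[0,-5,0],"twist":0}
    - {"translation":[0,-8,0],"twist":0}
    - {"translation":[0,-12,0],"twist":0}
    - {"translation":[0,-15,0],"twist":0}
    - {"translation":[0,-15,0],"twist":0}
    - {"translation":[-5,-15,0],"twist":0}
    - {"translation":[-5,-10,0],"twist":0}
    - {"translation":[-5,0,0],"twist":0}
    - {"translation":[0,0,0],"twist":0}
    - {"translation":[0,0,0],"twist":0}

```text
time: 17.7
ee_pos: [0.5285, -0.0205, 0.2282]
eef_rot: [-0.649, 0.281, -0.281, 0.649]
ft_force: [0.4, -0.1, -5.6]
width: 0.0165
```

```bash
python3 -c "
from h import *
snap('12')"; python3 z.py scene12 210 140 330 240 6 s12b; python3 z.py top12 130 90 330 240 4 t12b
```

```text
t 17.8 pos [ 0.5287 -0.0207  0.2281] yaw -0.8165 q [-0.78  0.13  0.8   1.74 -0.1   1.31 -0.77] F [-0.16  0.02 -3.33] M [-0.21  0.39 -0.04] w 0.0162
```

View pics/s12b.png

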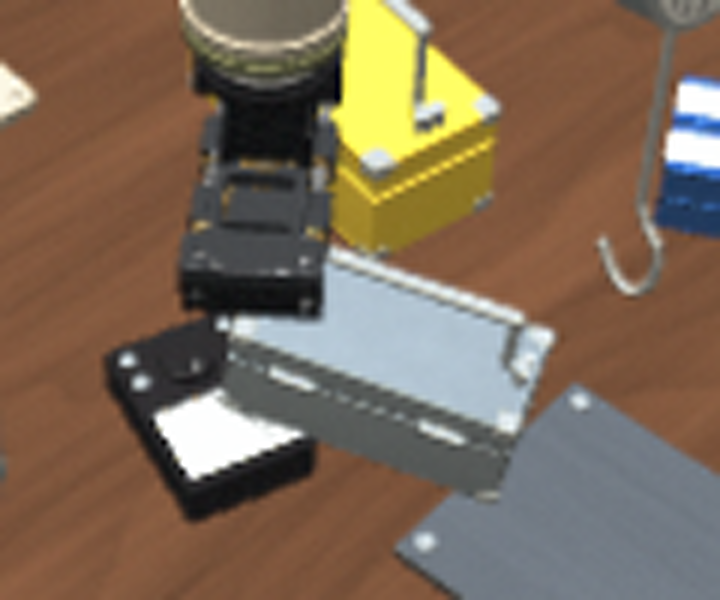

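View pics/t12b.png

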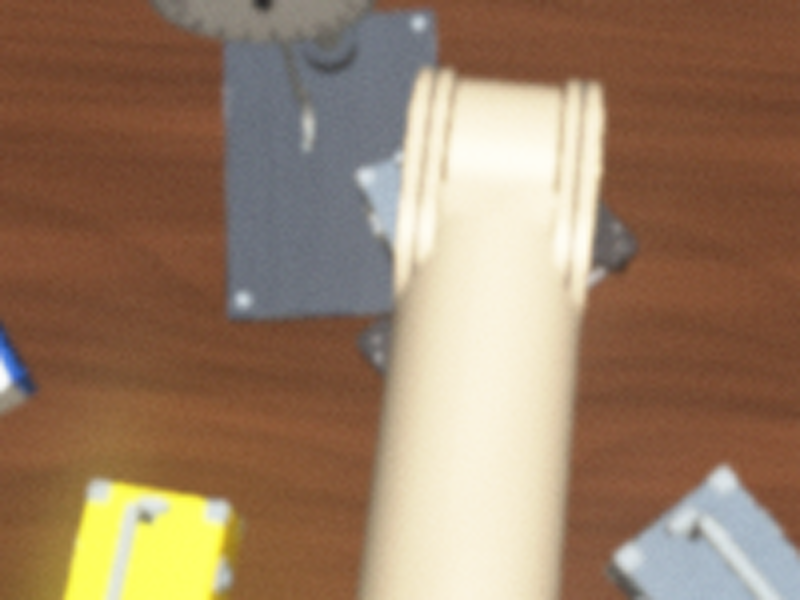

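```bash
python3 - <<'E'
from h import *
S,T=[pickle.load(open(f"{n}12.pkl","rb")) for n in("scene","top")]
s=lambda x,y:(210+x/6,140+y/6); t=lambda x,y:(130+x/4,90+y/4)
d,e=tri(S,s(547,332),T,t(367,176)); print('d',d,e)
z=d[2]
for z in (z,z+.01): print('b',onz(S,s(240,328),z),'c',onz(S,s(508,420),z),'d',onz(S,s(547,332),z))
print('bar far end',onz(S,s(521,320),z+.058),'bar entry visible',onz(S,s(345,256),z+.058))
E
```

```text
d [0.6517414  0.08570722 0.20782447] 0.008032668386135838
b [ 0.53382621 -0.04060504  0.20782447] c [0.68417978 0.02581623 0.20782447] d [0.65340501 0.08962303 0.20782447]
b [ 0.54054211 -0.04641554  0.21782447] c [0.68934392 0.01932021 0.21782447] d [0.65888677 0.08246848 0.21782447]
bar far end [0.67544753 0.0367819  0.27582447] bar entry visible [ 0.57798596 -0.00168665  0.27582447]
```

>>> jog_arm:
  commands:
    - {"translation":[-8,0,0],"twist":0.02}
    - {"translation":[-15,0,0],"twist":0.04}
    - {"translation":[-15,0,0],"twist":0.05}
    - {"translation":[-15,0,0],"twist":0.05}
    - {"translation":[-15,0,0],"twist":0.05}
    - {"translation":[-10,0,0],"twist":0.05}
    - {"translation":[0,0,0],"twist":0.04}
    - {"translation":[0,0,0],"twist":0}
    - {"translation":[0,0,0],"twist":0}
    - {"translation":[0,0,0],"twist":0}

```text
time: 18.8
ee_pos: [0.4505, -0.0216, 0.228]
eef_rot: [0.684, -0.181, 0.181, -0.683]
ft_force: [-0.5, 0.0, -5.6]
width: 0.0163
```

```bash
python3 -c "
from h import *
snap('13')"; python3 z.py scene13 200 120 320 220 6 s13b; python3 z.py top13 130 90 330 240 4 t13b
```

```text
t 18.9 pos [ 0.4506 -0.0217  0.228 ] yaw -0.5185 q [-0.84 -0.13  0.74  1.92  0.09  1.32 -0.65] F [ 0.6   0.13 -4.56] M [-0.36  0.24 -0.  ] w 0.0158
```

View pics/s13b.png

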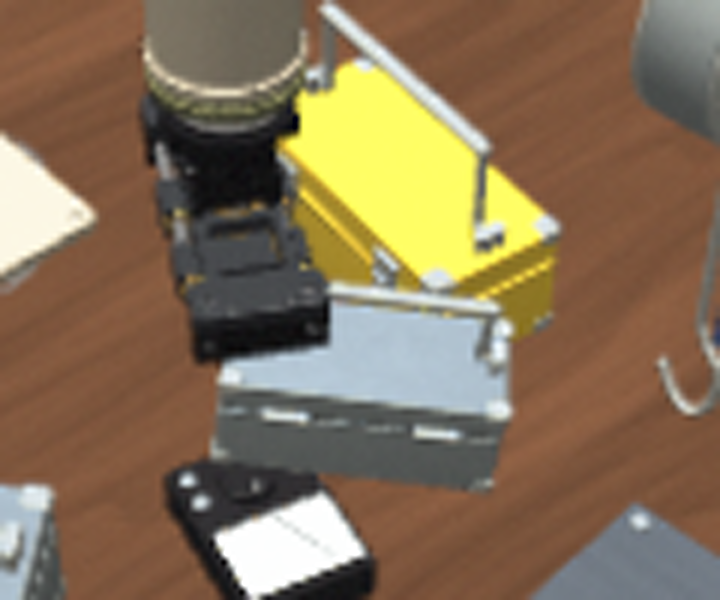

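View pics/t13b.png

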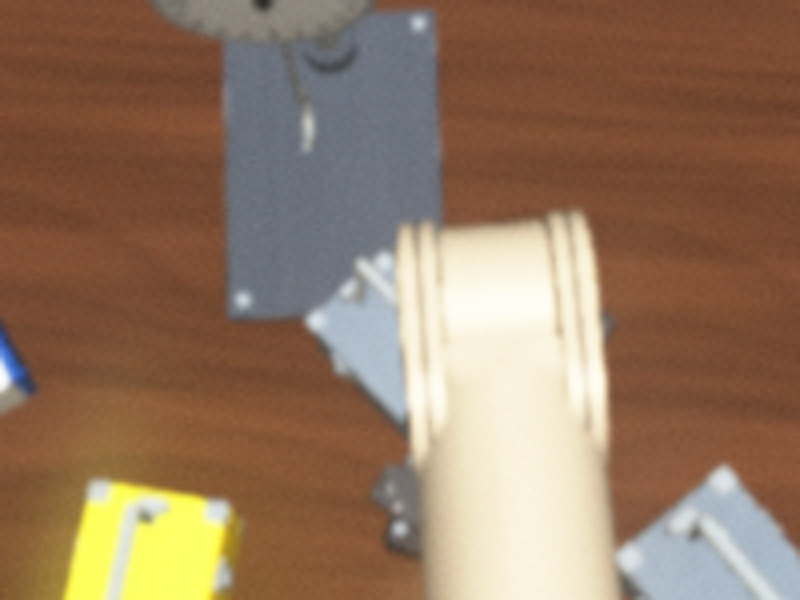

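```bash
python3 - <<'E'
from h import *
S,T=[pickle.load(open(f"{n}13.pkl","rb")) for n in("scene","top")]
s=lambda x,y:(200+x/6,120+y/6); t=lambda x,y:(130+x/4,90+y/4)
tcp=np.array([.4506,-.0217,.228])
c,e=tri(S,s(500,408),T,t(385,260)); print('c',c,e)
d,e=tri(S,s(506,330),T,t(316,322)); print('d',d,e)
f,e=tri(S,s(493,308),T,t(362,264)); print('barfar',f,e, 'rel',f-tcp, np.degrees(np.arctan2((f-tcp)[1],(f-tcp)[0])))
print('b at z',[onz(S,s(230,375),z)[:2].round(3) for z in(.21,.22,.23)])
# bar dir: second point on bar in scene
for z in (f[2],f[2]+.01): print('bar pt',onz(S,s(340,291),z))
print('cd angle',np.degrees(np.arctan2(*(d-c)[[1,0]])))
print('yellow',[onz(T,uv,.1)[:2].round(3) for uv in[(152,212),(188,215),(172,290),(138,287)]])
print('yellow handle ends', tri(S,s(485,150),T,t(135,510)),tri(S,s(328,10),T,(156,283)))
E
```

```text
c [0.58581087 0.06682006 0.20587318] 0.004812485497488117
d [0.53780685 0.11741124 0.19992836] 0.008465194737353205
barfar [0.56429913 0.07833065 0.26512406] 0.0035199998261243775 rel [0.11369913 0.10003065 0.03712406] 41.340794729587444
b at z [array([ 0.464, -0.035]), array([ 0.472, -0.041]), array([ 0.479, -0.047])]
bar pt [0.49628963 0.02357083 0.26512406]
bar pt [0.50383941 0.01669114 0.27512406]
cd angle 133.49689269153728
yellow [array([0.415, 0.296]), array([0.412, 0.181]), array([0.178, 0.211]), array([0.182, 0.316])]
yellow handle ends (array([0.39208979, 0.24447876, 0.17683057]), np.float64(0.007857241615769636)) (array([0.20570821, 0.25658063, 0.17913499]), np.float64(0.026245114978927987))
```

>>> jog_arm:
  commands:
    - {"translation":[2,4,2],"twist":0}
    - {"translation":[4,9,2],"twist":0}
    - {"translation":[6,12,1],"twist":0}
    - {"translation":[6,12,1],"twist":0}
    - {"translation":[6,12,1],"twist":0}
    - {"translation":[6,12,0],"twist":0}
    - {"translation":[5,9,0],"twist":0}
    - {"translation":[3,5,0],"twist":0}
    - {"translation":[8,0.7,0],"twist":0}
    - {"translation":[10,0.9,0],"twist":0}
    - {"translation":[10,0.9,0],"twist":0}
    - {"translation":[10,0.9,0],"twist":0}
    - {"translation":[10,0.9,0],"twist":0}
    - {"translation":[10,0.9,0],"twist":0}
    - {"translation":[7,0.6,0],"twist":0}
    - {"translation":[3,0.3,0],"twist":0}
    - {"translation":[0,0,0],"twist":0}
    - {"translation":[0,0,0],"twist":0}
    - {"translation":[0,0,0],"twist":0}

```text
time: 20.8
ee_pos: [0.5562, 0.0594, 0.2352]
eef_rot: [-0.683, 0.181, -0.181, 0.684]
ft_force: [-0.1, 0.8, -5.0]
width: 0.0159
```

```bash
python3 -c "
from h import *
snap('14')"; python3 z.py scene14 240 110 340 210 6 s14b; python3 z.py top14 130 50 280 170 5 t14b
```

```text
t 20.9 pos [0.5563 0.0595 0.2352] yaw -0.5179 q [-0.83  0.21  0.74  1.65 -0.14  1.34 -0.58] F [-0.04 -0.11 -3.69] M [-0.3   0.34  0.  ] w 0.0164
```

View pics/s14b.png

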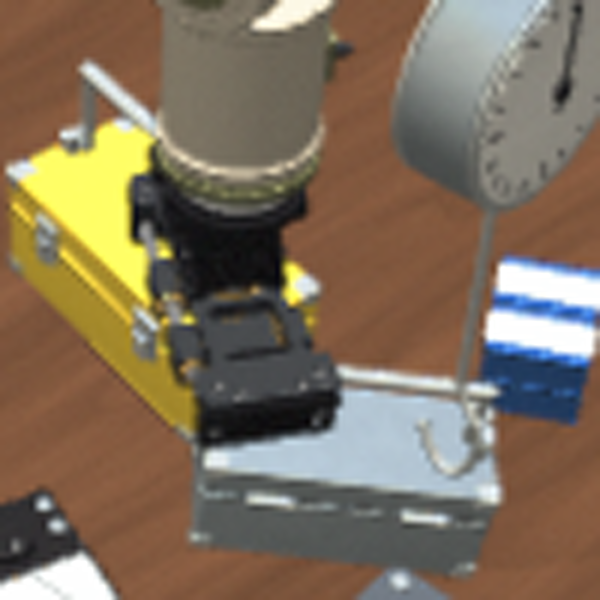

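View pics/t14b.png

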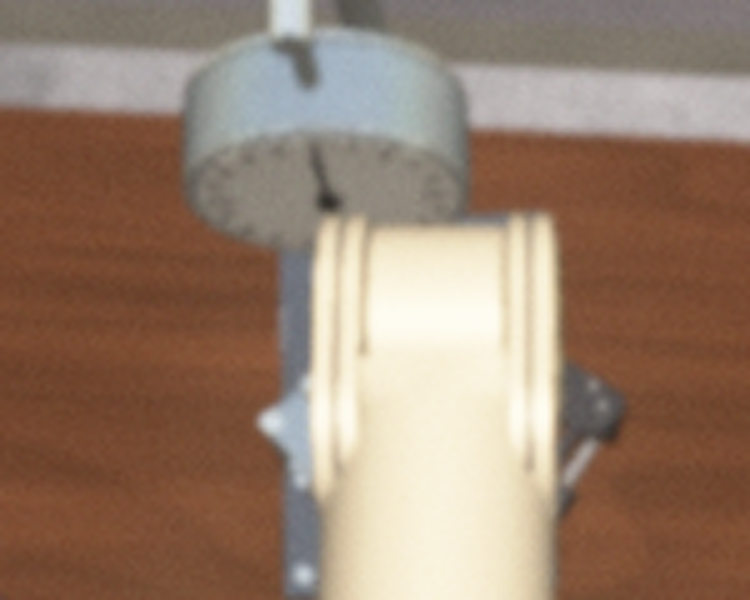

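```bash
python3 - <<'E'
from h import *
S,T=[pickle.load(open(f"{n}14.pkl","rb")) for n in("scene","top")]
z=lambda P:((proj(S,P)-[240,110])*6).round(0)
t=np.array([.5563,.0595,.2352])
print('hookpt',z(t+[.0752,.0629,.045]),'far',z(t+[.1137,.1,.0371]))
print('tip',z([.653,.1255,.262]),'bowl bottom ctr',z([.6735,.1265,.2375]))
o=np.array([240,110])
for p in [(425,425),(455,470)]: print(ray(S,o+np.array(p)/6)[1])
# constrain: y in scale plane through hook y_s=0: point = H + a*xs + z
H=np.array([.6735,.1265,0]);xs=np.array([.996,.09,0])
for nm,p in [('tip',(424,424)),('bowl',(456,472)),('rod',(468,385)),('rodbend',(466,398))]:
    oo,d=ray(S,o+np.array(p)/6.); s=np.linalg.lstsq(np.c_[xs,[0,0,1],-d],oo-H,rcond=None)[0]; print(nm,s[:2].round(4))
E
```

```text
hookpt [391. 376.] far [485. 391.]
tip [420. 417.] bowl bottom ctr [443. 465.]
[-0.41498538  0.57428918 -0.72309033]
[-0.39501426  0.57442759 -0.73652929]
tip [-0.0163  0.2595]
bowl [0.0094 0.2386]
rod [0.0069 0.3068]
rodbend [0.0071 0.2969]
```

>>> jog_arm:
  commands:
    - {"translation":[3,0.3,0],"twist":0}
    - {"translation":[4,0.4,0],"twist":0}
    - {"translation":[4,0.4,0],"twist":0}
    - {"translation":[4,0.4,0],"twist":0}
    - {"translation":[4,0.4,0],"twist":0}
    - {"translation":[3,0.2,0],"twist":0}
    - {"translation":[0,0,0],"twist":0}
    - {"translation":[0,0,0],"twist":0}

```text
time: 21.7
ee_pos: [0.5785, 0.0614, 0.235]
eef_rot: [0.684, -0.181, 0.181, -0.683]
ft_force: [-1.2, 0.2, -4.6]
width: 0.0164
```

```bash
python3 -c "
from h import *
snap('15')"; python3 z.py scene15 265 140 345 210 9 s15b
```

```text
t 21.8 pos [0.5784 0.0615 0.2351] yaw -0.5181 q [-0.8   0.27  0.74  1.6  -0.18  1.35 -0.55] F [ 0.11  0.57 -5.37] M [-0.26  0.36  0.09] w 0.0165
```

View pics/s15b.png

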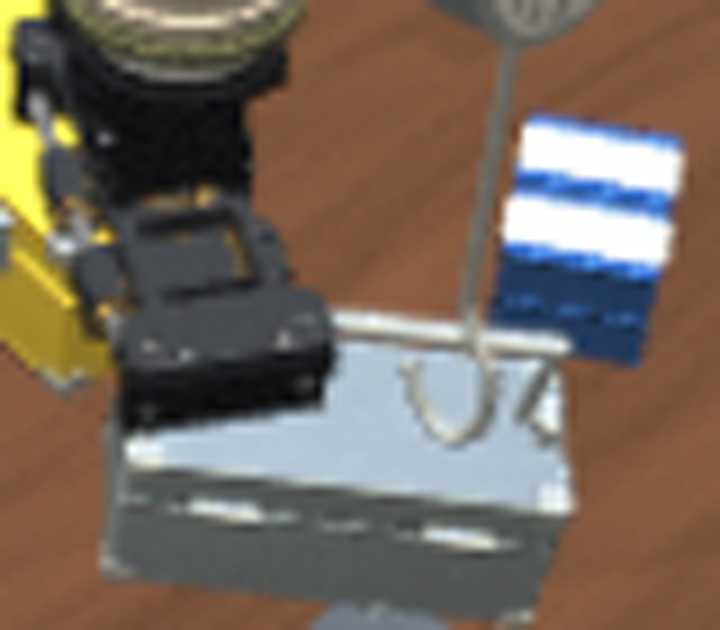

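```bash
cat > hk.py <<'E'
from h import *
H=np.array([.6735,.1265,0]);xs=np.array([.996,.09,0])
def pl(S,uv):
    oo,d=ray(S,uv); s=np.linalg.lstsq(np.c_[xs,[0,0,1],-d],oo-H,rcond=None)[0]; return s[:2]*1000
E
python3 - <<'E'
from hk import *
S=pickle.load(open("scene15.pkl","rb"))
s=lambda x,y:np.array((265+x/9,140+y/9))
for x in (350,370,390,407,420,440,460): print(x,pl(S,s(x,318+(x-335)*27/235)).round(1))
print('tip',pl(S,s(407,364)).round(1),'bowl',pl(S,s(455,440)).round(1),'back',pl(S,s(490,390)).round(1),'rod',pl(S,s(470,310)).round(1))
for yaw,nm in((.803,'')):pass
t=np.array([.5784,.0615,.2351])
for r in ([.0752,.0629,.045],[.1137,.1,.0371]):
    print(((proj(S,t+r)-[265,140])*9).round())
E
```

```text
350 [-45.9 263.7]
370 [-37.  268.7]
390 [-28.2 273.6]
407 [-20.8 277.8]
420 [-15.2 280.9]
440 [ -6.6 285.6]
460 [  1.8 290.4]
tip [-18.2 259.3] bowl [  7.8 236.3] back [ 18.4 271.6] rod [  4.2 303.7]Traceback (most recent call last):
  File "<stdin>", line 6, in <module>
TypeError: cannot unpack non-iterable float object
```

>>> jog_arm:
  commands:
    - {"translation":[3,0.3,0],"twist":0}
    - {"translation":[4,0.4,0],"twist":0}
    - {"translation":[4,0.4,0],"twist":0}
    - {"translation":[4,0.4,0],"twist":0}
    - {"translation":[4,0.4,0],"twist":0}
    - {"translation":[3,0.2,0],"twist":0}
    - {"translation":[0,0,0],"twist":0}
    - {"translation":[0,0,0],"twist":0}

```text
time: 22.6
ee_pos: [0.6005, 0.0637, 0.235]
eef_rot: [0.684, -0.181, 0.181, -0.683]
ft_force: [0.5, -0.0, -5.4]
width: 0.0164
```

```bash
python3 -c "
from h import *
snap('16')"; python3 z.py scene16 265 140 345 210 9 s16b;python3 z.py top16 130 50 280 170 5 t16b
```

```text
t 22.7 pos [0.6004 0.0637 0.235 ] yaw -0.518 q [-0.76  0.33  0.74  1.54 -0.22  1.36 -0.52] F [-0.68  0.59 -4.79] M [-0.24  0.4   0.04] w 0.0166
```

View pics/s16b.png

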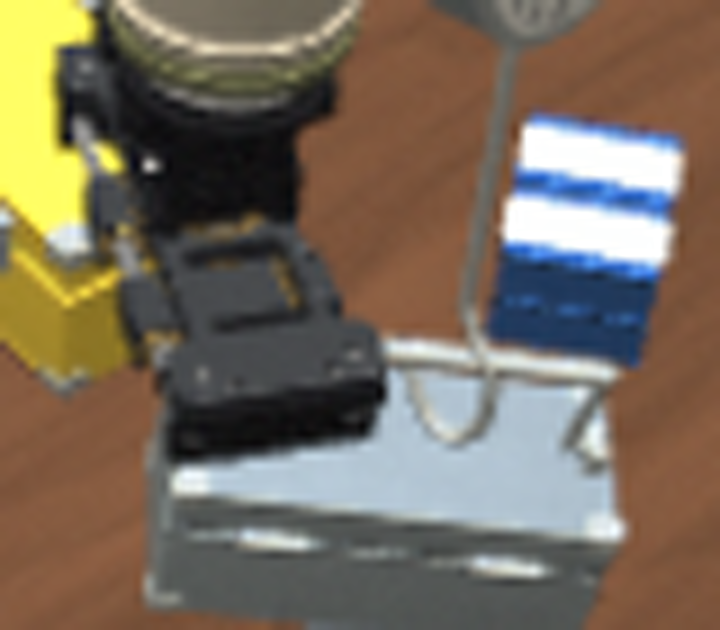

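View pics/t16b.png

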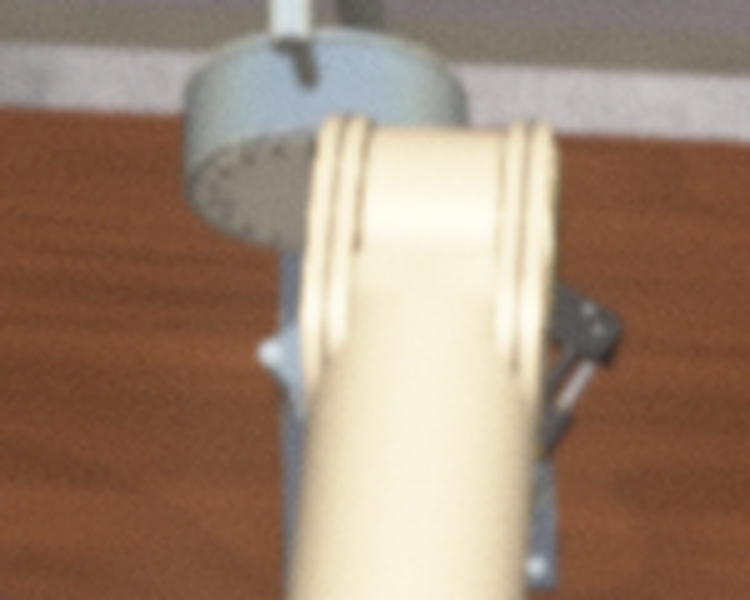

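```bash
python3 - <<'E'
from hk import *
S=pickle.load(open("scene16.pkl","rb"))
s=lambda x,y:np.array((265+x/9,140+y/9))
for x in (400,420,440,450,460,470,480): print(x,pl(S,s(x,347+(x-385)*23/230)).round(1))
# far end location assume z 
t=np.array([.6004,.0637,.235])
for r in ([.0752,.0629,.045],[.1137,.1,.0371]):
    print(((proj(S,t+r)-[265,140])*9).round())
for z in (.268,.272,.276):
    f=onz(S,s(612,371),z); print(z,f.round(4),'rel H', ((f-H)[:2]).round(4), np.linalg.norm((f-H)[:2]).round(4))
E
```

```text
400 [-22.3 264.8]
420 [-13.6 269.9]
440 [ -5.  274.9]
450 [ -0.8 277.3]
460 [  3.4 279.8]
470 [  7.6 282.3]
480 [ 11.8 284.7]
[457. 352.]
[600. 375.]
0.268 [0.7135 0.1724 0.268 ] rel H [0.04   0.0459] 0.0609
0.272 [0.7156 0.169  0.272 ] rel H [0.0421 0.0425] 0.0598
0.276 [0.7177 0.1656 0.276 ] rel H [0.0442 0.0391] 0.059
```

>>> jog_arm:
  commands:
    - {"translation":[0,0,-3],"twist":0}
    - {"translation":[0,0,-4],"twist":0}
    - {"translation":[0,0,-4],"twist":0}
    - {"translation":[0,0,-4],"twist":0}
    - {"translation":[0,0,-4],"twist":0}
    - {"translation":[0,0,-3],"twist":0}
    - {"translation":[0,0,-2],"twist":0}
    - {"translation":[0,0,0],"twist":0}
    - {"translation":[0,0,0],"twist":0}

```text
time: 23.6
ee_pos: [0.6006, 0.0637, 0.2111]
eef_rot: [-0.684, 0.181, -0.181, 0.684]
ft_force: [-0.4, -0.1, -4.6]
width: 0.0163
```

```bash
python3 -c "
from h import *
snap('17')"; python3 z.py scene17 265 140 345 210 9 s17b
```

```text
t 23.7 pos [0.6006 0.0637 0.2113] yaw -0.518 q [-0.76  0.34  0.73  1.57 -0.23  1.32 -0.52] F [-0.58 -0.83 -4.48] M [-0.3   0.38 -0.01] w 0.0159
```

View pics/s17b.png

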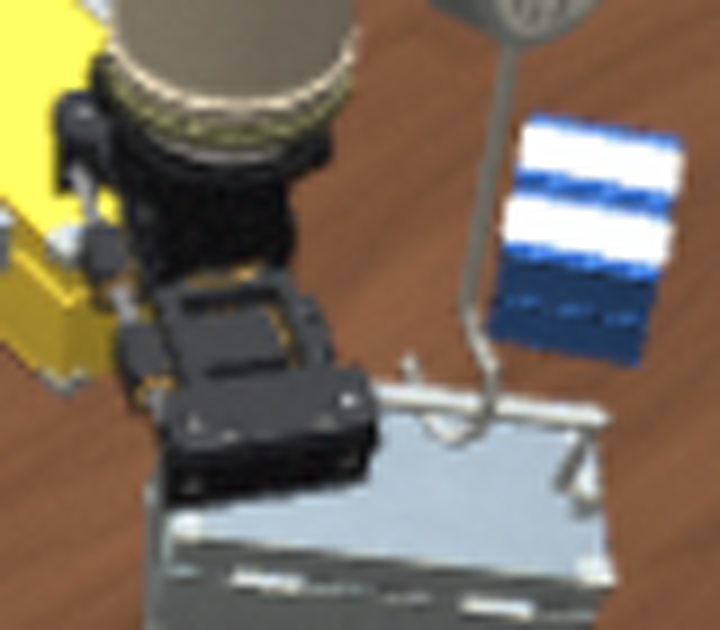

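>>> jog_arm:
  commands:
    - {"translation":[0,0,-2],"twist":0}
    - {"translation":[0,0,-2],"twist":0}
    - {"translation":[0,0,-2],"twist":0}
    - {"translation":[0,0,-2],"twist":0}
    - {"translation":[0,0,-2],"twist":0}
    - {"translation":[0,0,-2],"twist":0}
    - {"translation":[0,0,-2],"twist":0}
    - {"translation":[0,0,0],"twist":0}
    - {"translation":[0,0,0],"twist":0}

```text
time: 24.6
ee_pos: [0.6005, 0.0636, 0.1971]
eef_rot: [0.684, -0.181, 0.181, -0.683]
ft_force: [0.7, 0.7, -4.3]
width: 0.0162
```

```bash
python3 -c "
from h import *
snap('18')"; python3 z.py scene18 265 100 345 210 5 s18b
```

```text
t 24.7 pos [0.6005 0.0636 0.1971] yaw -0.5181 q [-0.75  0.35  0.73  1.59 -0.24  1.29 -0.51] F [-0.31 -0.04 -3.72] M [-0.29  0.3   0.09] w 0.0165
```

View pics/s18b.png

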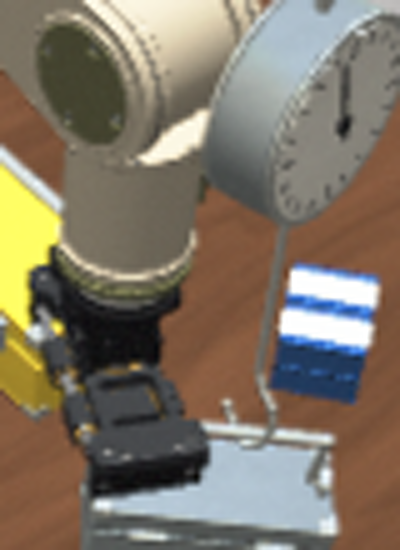

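>>> jog_arm:
  commands:
    - {"translation":[0,0,-2],"twist":0}
    - {"translation":[0,0,-2],"twist":0}
    - {"translation":[0,0,-2],"twist":0}
    - {"translation":[0,0,-2],"twist":0}
    - {"translation":[0,0,-2],"twist":0}
    - {"translation":[0,0,0],"twist":0}
    - {"translation":[0,0,0],"twist":0}

```text
time: 25.4
ee_pos: [0.6007, 0.0637, 0.1872]
eef_rot: [-0.683, 0.181, -0.181, 0.684]
ft_force: [1.3, 0.4, -1.5]
width: 0.0163
```

```bash
python3 -c "
from h import *
snap('19')"; python3 z.py scene19 265 140 345 210 9 s19b
```

```text
t 25.5 pos [0.6007 0.0638 0.1872] yaw -0.5179 q [-0.75  0.36  0.72  1.6  -0.25  1.27 -0.51] F [ 1.8   1.31 -2.26] M [ 0.06 -0.15 -0.01] w 0.0161
```

View pics/s19b.png

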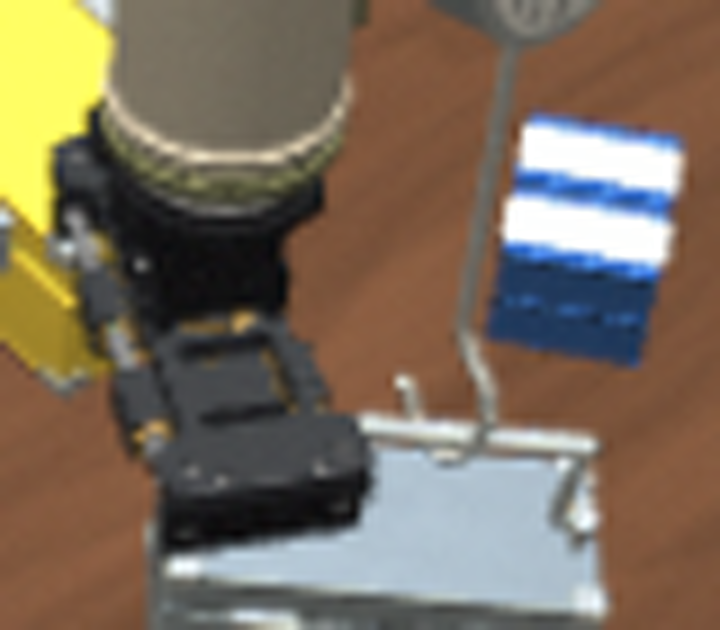

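>>> jog_arm:
  commands:
    - {"translation":[0,0,-1.5],"twist":0}
    - {"translation":[0,0,-1.5],"twist":0}
    - {"translation":[0,0,-1.5],"twist":0}
    - {"translation":[0,0,-1.5],"twist":0}
    - {"translation":[0,0,0],"twist":0}
    - {"translation":[0,0,0],"twist":0}
    - {"translation":[0,0,0],"twist":0}

```text
time: 26.2
ee_pos: [0.6007, 0.0637, 0.1812]
eef_rot: [-0.683, 0.181, -0.181, 0.684]
ft_force: [3.4, 1.4, -0.7]
width: 0.0164
```

```bash
python3 - <<'E'
from h import *
from bench import *
snap('20')
E
python3 z.py scene20 265 140 345 210 9 s20b
```

```text
t 26.3 pos [0.6006 0.0638 0.1812] yaw -0.5179 q [-0.75  0.37  0.72  1.61 -0.25  1.26 -0.5 ] F [ 2.68  2.06 -0.33] M [ 0.22 -0.44 -0.01] w 0.016
```

View pics/s20b.png

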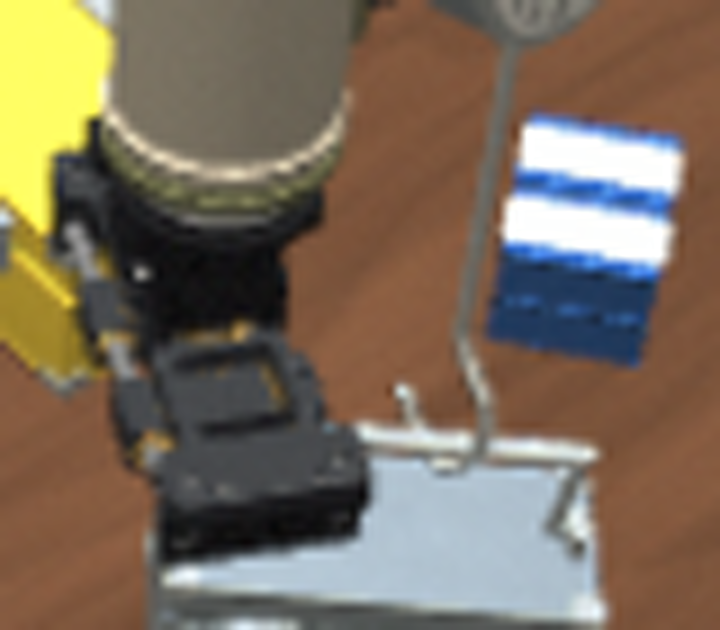

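>>> jog_arm:
  commands:
    - {"translation":[0,0,0],"twist":0}
    - {"translation":[0,0,0],"twist":0}
    - {"translation":[0,0,0],"twist":0}
  grip: 1
  grip_force: 30

```text
time: 26.6
ee_pos: [0.6006, 0.0638, 0.1811]
eef_rot: [-0.683, 0.181, -0.181, 0.684]
ft_force: [2.6, 2.0, -0.9]
width: 0.0172
```

>>> jog_arm:
  commands:
    - {"translation":[0,0,0],"twist":0}
    - {"translation":[0,0,0],"twist":0}
    - {"translation":[0,0,0],"twist":0}
  grip_force: 15

```text
time: 26.9
ee_pos: [0.6005, 0.0637, 0.1811]
eef_rot: [0.684, -0.181, 0.181, -0.684]
ft_force: [2.9, 1.9, -1.0]
width: 0.0175
```

>>> jog_arm:
  commands:
    - {"translation":[0,0,0],"twist":0}
    - {"translation":[0,0,0],"twist":0}
    - {"translation":[0,0,0],"twist":0}
  grip_force: 8

```text
time: 27.2
ee_pos: [0.6005, 0.0636, 0.181]
eef_rot: [0.684, -0.181, 0.181, -0.683]
ft_force: [2.4, 0.9, 0.1]
width: 0.0183
```

```bash
python3 - <<'E'
from h import *
from bench import *
snap('21')
E
python3 z.py scene21 265 140 345 210 9 s21b
```

```text
t 27.3 pos [0.6005 0.0636 0.181 ] yaw -0.5181 q [-0.75  0.37  0.72  1.61 -0.25  1.26 -0.5 ] F [ 1.84  0.97 -1.04] M [ 0.12 -0.44 -0.1 ] w 0.0182
```

View pics/s21b.png

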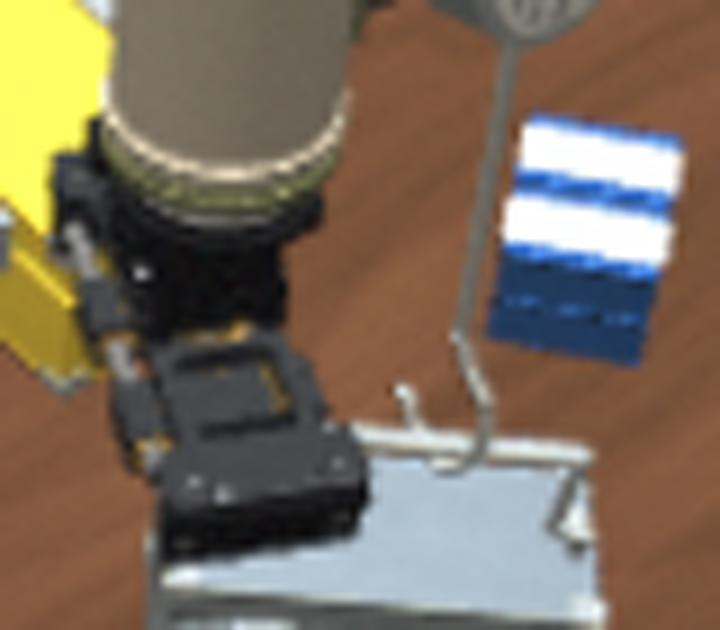

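>>> jog_arm:
  commands:
    - {"translation":[0.3,1,-1.6],"twist":0}
    - {"translation":[0.3,1,-1.6],"twist":0}
    - {"translation":[0.3,1,-1.6],"twist":0}
    - {"translation":[0.3,1,-1.6],"twist":0}
    - {"translation":[0,0,0],"twist":0}
    - {"translation":[0,0,0],"twist":0}

```text
time: 27.9
ee_pos: [0.6012, 0.0664, 0.1743]
eef_rot: [0.684, -0.182, 0.181, -0.683]
ft_force: [-1.8, -4.5, -0.2]
width: 0.0183
```

```bash
python3 - <<'E'
from h import *
from bench import *
snap('22')
E
python3 z.py scene22 265 110 345 210 6 s22b
```

```text
t 28.0 pos [0.6012 0.0664 0.1744] yaw -0.5194 q [-0.75  0.38  0.72  1.61 -0.26  1.25 -0.51] F [-1.82 -5.19  0.66] M [-1.01  0.4  -0.22] w 0.0185
```

View pics/s22b.png

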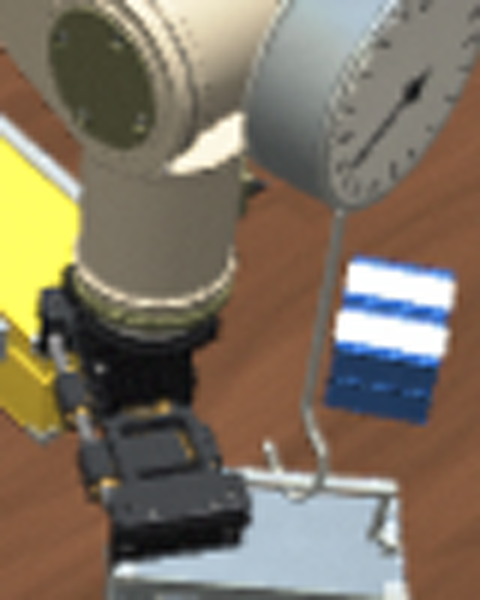

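>>> jog_arm:
  commands:
    - {"translation":[0,-1,0],"twist":0}
    - {"translation":[0,-1,0],"twist":0}
    - {"translation":[0,-0.5,0],"twist":0}
    - {"translation":[0,0,0],"twist":0}
    - {"translation":[0,0,0],"twist":0}

```text
time: 28.5
ee_pos: [0.6019, 0.0655, 0.1748]
eef_rot: [-0.683, 0.181, -0.181, 0.684]
ft_force: [0.7, -0.2, 0.9]
width: 0.0183
```

```bash
python3 - <<'E'
from h import *
from bench import *
snap('23')
E
python3 z.py scene23 265 140 345 210 9 s23b
```

```text
t 28.6 pos [0.6018 0.0655 0.1748] yaw -0.5177 q [-0.75  0.38  0.72  1.61 -0.26  1.25 -0.5 ] F [ 2.09 -0.85  0.32] M [-0.16 -0.15 -0.03] w 0.0184
```

View pics/s23b.png

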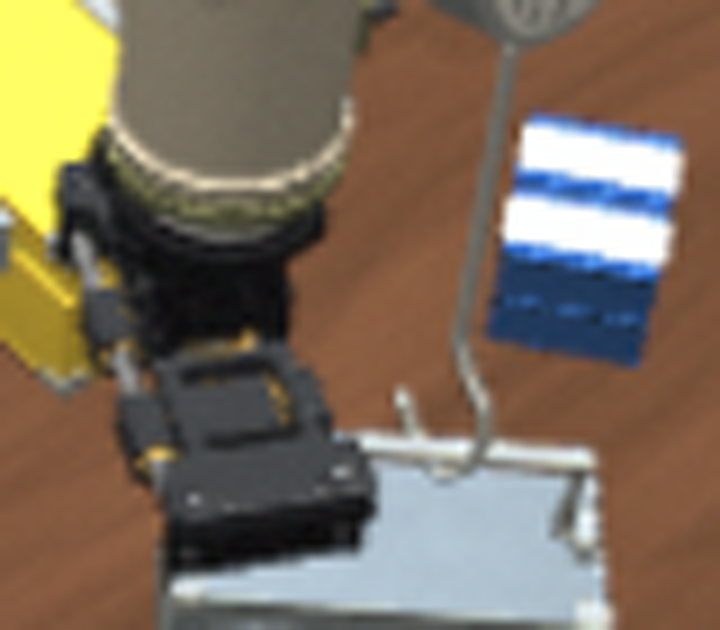

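>>> jog_arm:
  commands:
    - {"translation":[0,0,0],"twist":0}
    - {"translation":[0,0,0],"twist":0}
    - {"translation":[0,0,0],"twist":0}
  grip: 1
  grip_force: 3

```text
time: 28.9
ee_pos: [0.6018, 0.0654, 0.1747]
eef_rot: [-0.683, 0.181, -0.181, 0.684]
ft_force: [1.4, -0.3, 0.8]
width: 0.019
```

>>> jog_arm:
  commands:
    - {"translation":[0,0,0],"twist":0}
    - {"translation":[0,0,0],"twist":0}
    - {"translation":[0,0,0],"twist":0}
  grip: 0.72

```text
time: 29.2
ee_pos: [0.6015, 0.0652, 0.1745]
eef_rot: [0.684, -0.181, 0.181, -0.683]
ft_force: [0.1, 0.4, -0.1]
width: 0.024
```

```bash
python3 - <<'E'
from h import *
from bench import *
snap('24')
E
python3 z.py scene24 255 140 345 240 6 s24b
```

```text
t 29.3 pos [0.6016 0.0651 0.1746] yaw -0.5181 q [-0.75  0.38  0.72  1.61 -0.26  1.25 -0.5 ] F [ 0.24 -0.13  0.32] M [-0.17  0.04 -0.03] w 0.024
```

View pics/s24b.png

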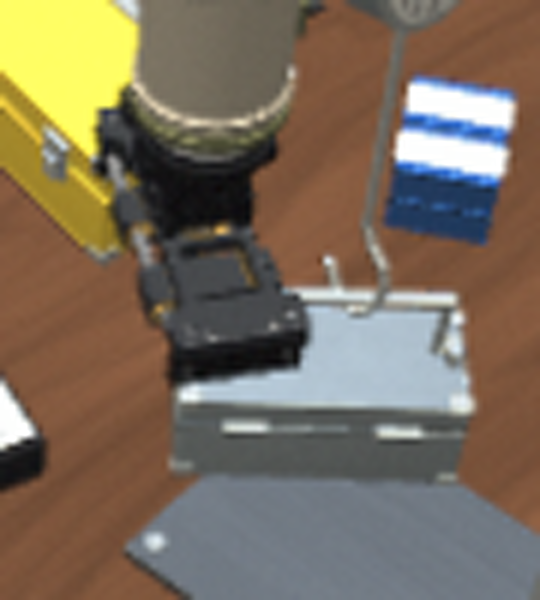

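>>> jog_arm:
  commands:
    - {"translation":[0,0,0],"twist":0}
    - {"translation":[0,0,0],"twist":0}
    - {"translation":[0,0,0],"twist":0}
    - {"translation":[0,0,0],"twist":0}
    - {"translation":[0,0,0],"twist":0}
  grip: 0.35

```text
time: 29.8
ee_pos: [0.6017, 0.0652, 0.1747]
eef_rot: [-0.684, 0.181, -0.181, 0.684]
ft_force: [-0.1, -0.3, 0.3]
width: 0.0535
```

```bash
python3 - <<'E'
from h import *
from bench import *
snap('25')
E
python3 z.py scene25 255 140 345 240 6 s25b
```

```text
t 29.9 pos [0.6017 0.0652 0.1747] yaw -0.518 q [-0.75  0.38  0.72  1.61 -0.26  1.25 -0.5 ] F [ 0.23 -0.33 -1.06] M [-0.12  0.09  0.06] w 0.0554
```

View pics/s25b.png

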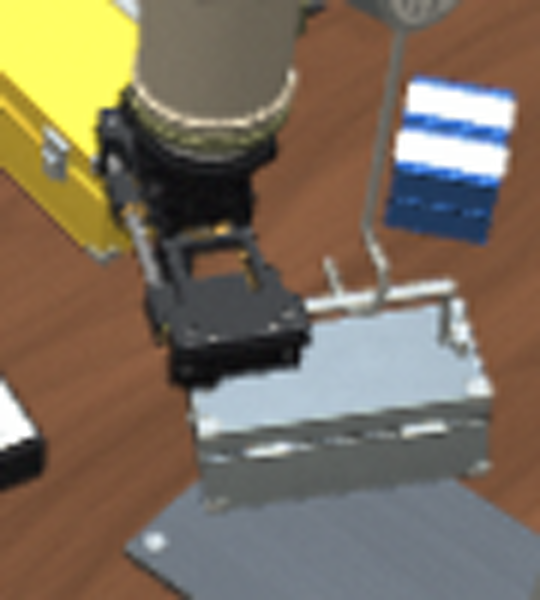

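>>> jog_arm:
  commands:
    - {"translation":[0,0,4],"twist":0}
    - {"translation":[0,0,8],"twist":0}
    - {"translation":[0,0,10],"twist":0}
    - {"translation":[0,0,10],"twist":0}
    - {"translation":[0,0,10],"twist":0}
    - {"translation":[0,0,10],"twist":0}
    - {"translation":[0,0,10],"twist":0}
    - {"translation":[0,0,8],"twist":0}
    - {"translation":[0,0,0],"twist":0}

```text
time: 30.8
ee_pos: [0.6023, 0.0652, 0.246]
eef_rot: [-0.683, 0.18, -0.182, 0.684]
ft_force: [0.7, -0.3, -0.7]
width: 0.0564
```

```bash
python3 - <<'E'
from h import *
from bench import *
snap('26')
E
python3 z.py scene26 255 110 345 240 5 s26b; python3 z.py top26 130 60 270 180 5 t26b
```

```text
t 30.9 pos [0.6017 0.0652 0.2445] yaw -0.518 q [-0.76  0.33  0.74  1.52 -0.22  1.38 -0.53] F [-0.25  0.29 -0.24] M [-0.04  0.12 -0.02] w 0.0565
```

View pics/s26b.png

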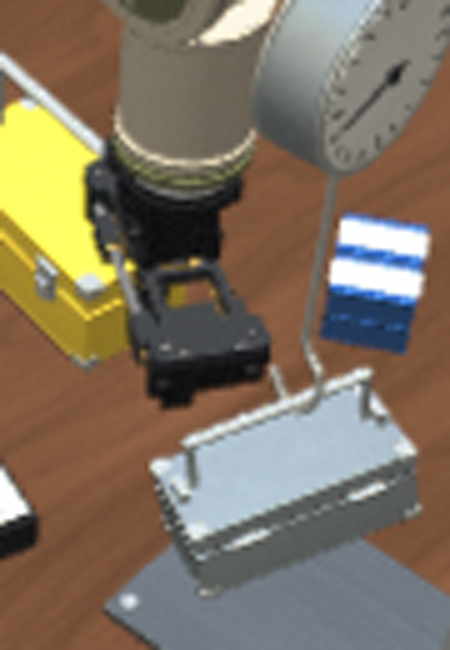

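View pics/t26b.png

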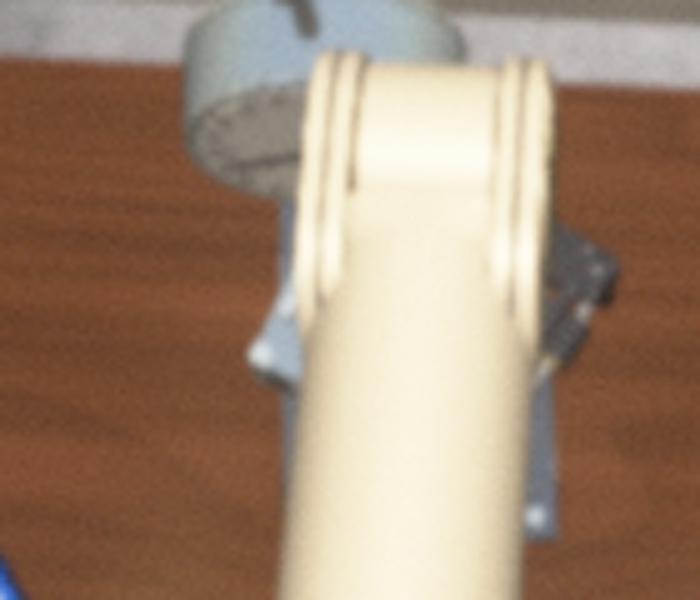

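>>> jog_arm:
  commands:
    - {"translation":[-8,0,0],"twist":0}
    - {"translation":[-18,0,0],"twist":0}
    - {"translation":[-25,-5,0],"twist":0}
    - {"translation":[-25,-15,0],"twist":0}
    - {"translation":[-25,-25,0],"twist":0}
    - {"translation":[-20,-30,0],"twist":0}
    - {"translation":[-10,-30,0],"twist":0}
    - {"translation":[0,-20,0],"twist":0}
    - {"translation":[0,0,0],"twist":0}
    - {"translation":[0,0,0],"twist":0}

```text
time: 31.9
ee_pos: [0.4703, -0.0594, 0.2443]
eef_rot: [-0.683, 0.181, -0.181, 0.684]
ft_force: [0.1, 0.7, 0.1]
width: 0.0567
```

```bash
python3 - <<'E'
from h import *
from bench import *
snap('27')
E
python3 z.py scene27 270 130 360 230 6 s27b; python3 z.py top27 130 60 270 180 5 t27b
```

```text
t 32.0 pos [ 0.4706 -0.0587  0.2443] yaw -0.5164 q [-0.81 -0.07  0.82  1.84  0.06  1.35 -0.53] F [ 0.38  0.24 -0.74] M [-0.07  0.1  -0.03] w 0.0569
```

View pics/s27b.png

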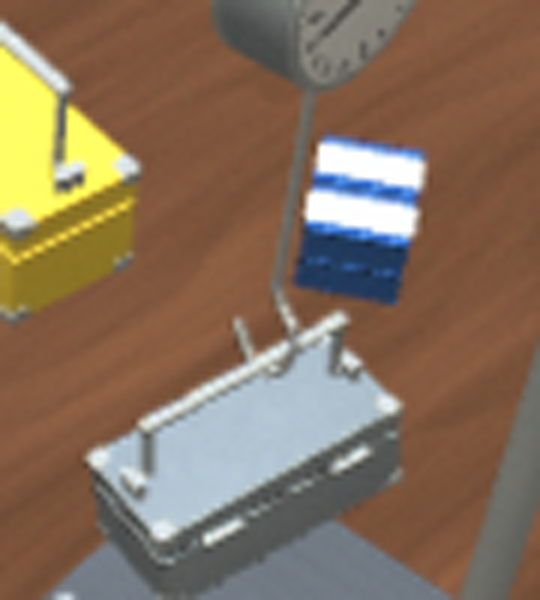

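View pics/t27b.png

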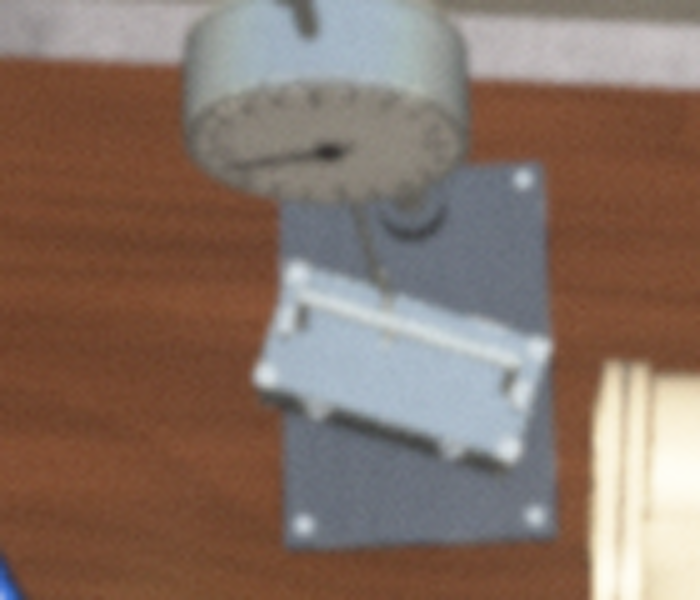

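```bash
python3 - <<'E'
from hk import *
S,T=[pickle.load(open(f"{n}27.pkl","rb")) for n in("scene","top")]
s=lambda x,y:(270+x/6,130+y/6); t=lambda x,y:(130+x/5,60+y/5)
f,e=tri(S,s(342,320),T,t(301,295));print('far bar',f,e)
n,e2=tri(S,s(148,427),T,t(522,362));print('near bar',n,e2)
print('len',np.linalg.norm(f-n),'tilt',np.arcsin((f-n)[2]/np.linalg.norm(f-n)))
h,e=tri(S,s(285,362),T,t(388,325));print('hook',h,e,'along from mid',np.dot(h-(f+n)/2,(f-n)/np.linalg.norm(f-n)))
P={}
for k,a,b in[('NW',(386,405),(297,274)),('SW',(325,335),(266,376)),('NE',(163,530),(537,349)),('SE',(97,458),(508,449))]:
    try: P[k],e=tri(S,s(*a),T,t(*b)); print(k,P[k].round(4),round(e,4))
    except Exception as ex: print(ex)
# image-cross ratio in top
a,b,c=np.array([301,295]),np.array([522,362]),np.array([388,321.])
print('frac top',np.dot(c-a,b-a)/np.dot(b-a,b-a))
a,b,c=np.array([342,320]),np.array([148,427]),np.array([288,352.])
print('frac scene',np.dot(c-a,b-a)/np.dot(b-a,b-a))
E
```

```text
far bar [0.68548683 0.17993261 0.22927935] 0.004066647729169785
near bar [0.65741296 0.04741159 0.21157209] 0.007895021473828732
len 0.13661446235482888 tilt 0.12998052146804662
hook [0.67737846 0.1327484  0.21846298] 0.016599603111354118 along from mid 0.019468610190164763
NW [0.7199 0.1923 0.1746] 0.0033
SW [0.6549 0.2092 0.1702] 0.0086
NE [0.6862 0.04   0.1519] 0.0039
SE [0.6202 0.054  0.1466] 0.002
frac top 0.39319332458278644
frac scene 0.2831822348986452
```

>>> jog_arm:
  commands:
    - {"translation":[0,-10,0],"twist":0}
    - {"translation":[0,-10,0],"twist":0}
    - {"translation":[0,0,0],"twist":0}
    - {"translation":[0,0,0],"twist":0}
    - {"translation":[0,0,0],"twist":0}
    - {"translation":[0,0,0],"twist":0}
    - {"translation":[0,0,0],"twist":0}
    - {"translation":[0,0,0],"twist":0}
    - {"translation":[0,0,0],"twist":0}
    - {"translation":[0,0,0],"twist":0}

```text
time: 33.0
ee_pos: [0.4707, -0.0798, 0.2447]
eef_rot: [0.684, -0.181, 0.181, -0.684]
ft_force: [-0.3, -0.6, -0.5]
width: 0.0569
```

```bash
python3 - <<'E'
from h import *
from bench import *
snap('28')
a=cv2.imread('pics/top27.png').astype(int);b=cv2.imread('pics/top28.png').astype(int)
d=abs(a-b).max(2)[95:170,170:245]; print(d.max(),(d>25).sum())
E
python3 z.py top28 130 60 270 180 5 t28b; python3 z.py scene28 270 130 360 230 6 s28b
```

```text
t 33.1 pos [ 0.4707 -0.0798  0.2447] yaw -0.5179 q [-0.79 -0.07  0.85  1.84  0.05  1.35 -0.48] F [-0.28 -0.62  0.67] M [-0.13  0.12 -0.09] w 0.0563
25 0
```

View pics/t28b.png

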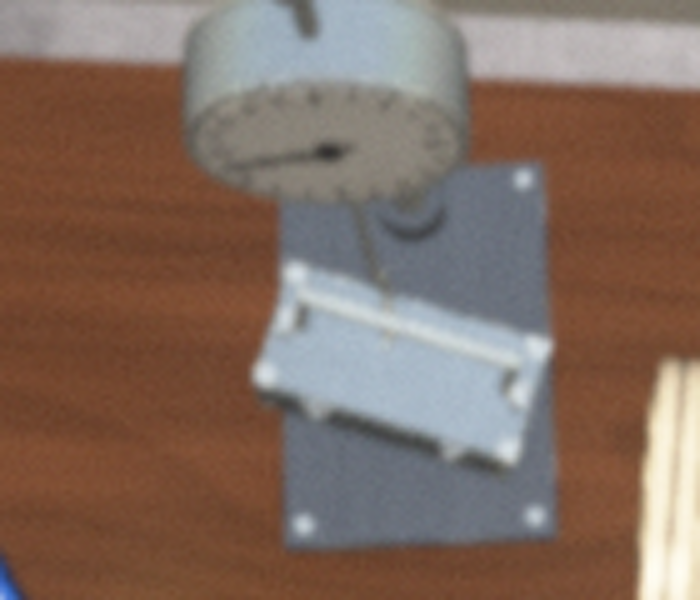

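View pics/s28b.png

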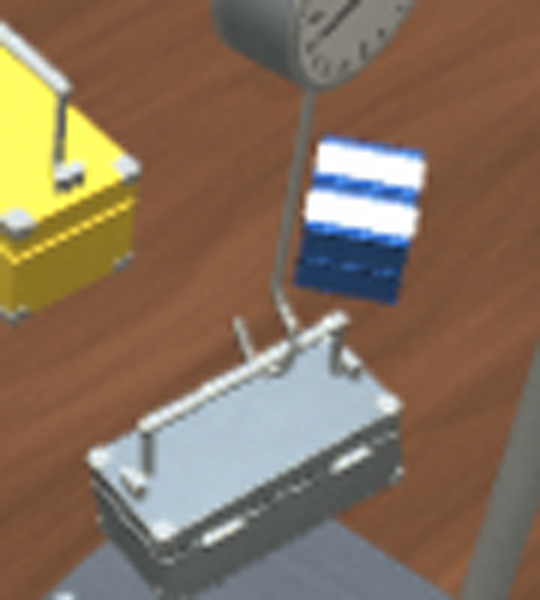

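```bash
python3 - <<'E'
import cv2,numpy as np
a=cv2.imread('pics/top0.png').astype(int);b=cv2.imread('pics/top28.png').astype(int)
d=abs(a-b).max(2)
for n,(x0,y0,x1,y1) in dict(box=(350,175,402,220),cart=(95,162,142,205)).items(): print(n,(d[y0:y1,x0:x1]>40).sum())
a=cv2.imread('pics/scene0.png').astype(int);b=cv2.imread('pics/scene28.png').astype(int);d=abs(a-b).max(2)
for n,(x0,y0,x1,y1) in dict(volt=(225,190,265,226),box=(135,260,186,306),cart=(318,152,343,182)).items(): print('s',n,(d[y0:y1,x0:x1]>40).sum())
from bench import *
close_job()
E
```

```text
box 0
cart 0
s volt 11
s box 0
s cart 9
the job is handed in; nothing more can be done
```

The case is hanging by its handle bar in the scale's hook. It is released and still, and I handed the job in at about 33 s, with no verdict reported.

**What I did:**
- **Handle:** my first try was to push it upright. That shifted or tipped the case, which settled back where it had been. I then gripped the bar and stood the handle up.
- **Lift and carry:** I lifted the case by one of its lid ears, off to the side, so the wrist would clear the dial housing.
- **Contact with the hook:** on the first approach the far end of the case touched the hook. The case turned about 18° in the grip, so I backed off, corrected the angle and came in again from the open side.
- **Hanging:** I lowered the bar into the hook until the arm carried almost no weight. Then I eased the grip, let go and moved away.

**Last checks:**
- **At rest:** two pictures about 1 s apart showed no movement. The scale's pointer had turned. The arm had carried about 4.8 N, which should pull the hook down about 19 mm.
- **Level:** the tilt is about 0.13–0.16 rad (limit 0.25). The case turned on the hook when released and now sits about 17° off straight.
- **Hook position along the bar:** it is off the middle, within the 20 mm limit. The estimates disagreed: 12.6, 13 and 14 mm, about 17 mm by eye from the scene camera, and one poor two-camera fit at 19 mm.
- **Bar height in the hook:** this is the least certain check. One camera reading put the bar's middle about 5.4 mm below the seat (limit 6 mm), but the tilt and offset suggest about 2 mm.
- **Other goods:** the before-and-after pictures showed no sign that the boxed meter, hand-held meter or cartons had moved. Only 9–11 pixels differed at the hand-held meter and cartons.

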